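# Lock the hold-down bar onto the instrument tray with its thumbscrew

### The arm

A 7-joint arm with a two-finger parallel gripper is mounted at the origin on the work surface. World frame = base frame: x ahead of the robot, y to its left, z up, the work surface at z = 0. Lengths are in m, angles in rad, forces in N, time in s.
With the tool pointing down it reaches from about 0.35 to 0.9 m from the base axis. Payload 8.1 kg.
Tool frame: the origin (TCP) lies on the centre line of the jaws, within the pads' length; the fingertips stand 19 mm ahead of it and the grasp point (between the pads) is the TCP; z points along the fingers, y is the direction in which the jaws open and shut (so a half turn about z gives the same grasp; the last joint's range is limited). The gripper opens to 92 mm and grips with 3 to 60 N. Pads are 19 mm wide; open, the fingers measure 130 mm over their backs; the gripper's body (75 mm by 190 mm) begins 47 mm behind the grasp point.
Start: joints at [-1.248, 0.434, 0.025, 1.573, -0.012, 1.134, -0.075], TCP at [0.258, 0.569, 0.246] pointing down, gripper open.
Joint ranges: [-2.62, 2.62], [-0.44, 2.09], [-1.27, 1.32], [0.08, 2.57], [-1.32, 4.46], [0.12, 2], [-2.74, 2.74]. Speed limits (rad/s): [2.22, 2.22, 3.01, 3.01, 3.14, 3.14, 3.14].

### API

Orientations are given as a rotation vector (axis times angle).
In Python, from cell import monitor, imaging, workorder, outline_of gives the robot as it stands.
- The arm moves only by the tool move_arm, never from a script. Its argument "series" is a list of rows, each a list of 6 numbers: the shift along the world's x, y, z in cm, then the turn, a rotation vector about the world's x, y, z in degrees. A call has 1 to 8 rows; each row shifts and turns the commanded pose from where the row before left it; what a row does not reach is not made up. A row lasts 1/10 s, in which the tool goes at most 50 mm and 8.59 degrees, less where a joint would pass 70% of its speed; a pose out of reach is approached as far as the arm can. A call with a gripper value outside its range is refused whole. "grip" is the opening, from 0 (shut) to 1 (fully open), set as the call begins (left out, the last holds). The fingers move at their own pace and stop on an object; "force" is the grip in N (left out, the last holds). Time passes only in rows, so rows that do not move let the fingers close. It gives the time, the measured TCP pose, the force and the opening at its end, in the units of the state.
- monitor.observe(): the state, without advancing time (a new reading comes with each control period).
- imaging.get_image(name): name is "side" or "top"; returns a dict with "color" (400x640x3 uint8, red, green, blue), "fx", "fy", "cx", "cy" (pixels), "dist_coeffs" ([k1, k2, p1, p2, k3] as OpenCV has them; the pictures are not rectified), "rvec" (rotation vector, rad) and "tvec" (3), from world to camera coordinates, as OpenCV has them. Camera axes: x right, y down, z forward; pixel columns grow to the right and rows downward; lengths in m; the calibration is good to about 2 mm. A picture is of the moment at which its call begins. There is no depth.
- workorder.sign_off(): hands the job in, once; it reports no verdict.
Trained networks look in the newest picture that a camera, given by its name, has taken for a name from the list of things; names that differ only in an ending like _2 or _b are one class to them, and where a whole thing is asked for, a point or a joint stands for the part that bears it (a point fixed in the world has none). Each returns a list of dicts, best first, with "p" (0 to 1); they miss things now and then, are a little off and sometimes report something else, mostly with a low value. They report only what shows in the picture. A call takes as long as a camera call. They do not tell look-alikes from the thing itself.
- outline_of(camera, thing): "mask" (400x640 bool, what is visible of it) and "rect" ([left, top, width, height] in pixels, round what is visible of it).
The state is a dict: "clock": time; "joints": joint angles; "dq": joint speeds; "joint_efforts": joint torques, N m; "position": TCP position; "ee_rot": TCP orientation; "force": force on the tool from outside, world axes, zero at the start; "ft_torque": the same for the moment, N m; "width": opening from 0.0 (shut) to 1.0 (fully open).
Only numpy, scipy, OpenCV 4.12 (cv2) and the standard library are available. Lean on these libraries where they do the work, as an engineer would, in place of code of your own. Each camera call takes 0.05 s, during which the arm holds its last target. There are 200 camera calls.

### The job

The hold-down bar over the instruments has been laid in the tray but slid back and swung aside: gently push it home so that its shoulders meet the keeper and its hole lines up with the threaded hole in the boss below. Then take the thumbscrew from the stand, put it down through both holes and screw it in clockwise, pressing only lightly, until its collar is snug on the bar (finger-tight, never forced), and let go. Leave the instruments and the tins as they are.

Things in the scene. Friction and masses are not known exactly. Their poses are not given: they have to be found in the camera images.
- tray: Fixed low stainless wire instrument tray, 196 mm across (x), 268 mm long (y), walls 28 mm high. Origin: centre of its underside on the counter, z up. Boss at its -y end, keeper at its +y end. Between them two combs (at x +-55 mm, 36 mm high) carry two mirrors lying along x under the bar, 80 and 114 mm beyond the boss hole, tops 35 mm above the counter.
- boss_hole (a point): Centre of the 20 mm hole in the boss's top (steel block 46 x 40 mm, top 48 mm above the counter); axes as the tray's. Its coarse right-hand two-start thread begins 2.5 mm down and sinks 12 mm per turn; clear bore 10.6 mm. The two opposite thread starts are hidden by the bar and lie anywhere within 55 degrees of the tray's x axis. The threaded insert gives upwards on springs.
- keeper (a point): Middle of the keeper's front face, 48 mm above the counter, 140 mm from the boss hole along the tray's +y. The keeper is a steel bridge, 34 mm wide, top 58.5 mm above the counter; its slot for the bar's tongue is 18 mm wide, 6.5 mm high, 8 mm deep. It stops the bar's shoulders when the holes are in line.
- bar_hole (a point): Centre of the 20 mm hole in the loose steel hold-down bar (165 g, 30 mm wide, 5 mm thick), on its top face. +y runs along the bar to its tongue, z up. The near end is 22 mm behind the hole, the shoulders 140 mm ahead, then a tongue 16 mm wide, 26 mm long, already partly in the keeper: at the start the bar lies flat, 8 to 15 mm back and swung up to 7 degrees about the tongue.
- bar_mid (a point): Point on the bar's centre line, half-way through its thickness, 50 mm from its hole towards the tongue, axes as bar_hole: a free place to pinch the bar across its 30 mm width from above, between boss and instruments (25 mm free below).
- screw_grip (a point): Centre of the thumbscrew's upright flat blade: 30 mm wide along x, 9 mm thick along y, 28 mm high along z (z up, the screw's axis). The steel screw (85 g) stands loosely in a hole of the stand. Set down in the threaded hole it rests with the collar 1 to 7 mm above the bar; pressed lightly (2 to 8 N) and turned clockwise seen from above it sinks, catches and meets the bar within 0.6 turn.
- screw_seat (a point): On the screw's axis under its collar (28 mm across, 3 mm, with washer), 17 mm below screw_grip. Below: 16 mm shoulder to 4 mm, cone to 7, 7.6 mm shank to 18, tapered point to 24 mm. At 13 mm two 3.2 mm lugs along +-x, 15.4 mm over both, run in the thread. When it sinks no more: up to 40 degrees of slack, then it pulls up 0.9 N per degree; finger-tight at 0.06 to 0.1 N m, 8 to 15 N.
- stand: Fixed aluminium block, 70 x 46 mm, 34 mm high, with two 20 mm holes 17 mm either side of its centre along x; the screw's collar rests on its top at the -x hole. Origin: centre of its underside.
- mirror0: Dental mirror lying in the combs, handle 9 mm thick. To be left alone.
- mirror1: Second, oblong-headed dental mirror lying in the combs. To be left alone.
- tin_low: Round steel tin, 60 mm across, 20 mm high, on the counter. To be left alone.
- tin_tall: Round steel tin, 52 mm across, 34 mm high, on the counter. To be left alone.
Not all that is in view belongs to the job. Leave any yellow look-alike of the part that bears screw_grip alone.

How it is judged:
By the outcome, as a careful person would: the job done as asked, in the order asked, and still so for the second after the job is handed in, with the robot touching nothing.
It also fails if it takes over 72 s, if anything falls off the work surface, if the arm or the gripper's body presses on something with over 40 N, if the wrist force passes 120 N, or if a joint passes its speed limit or range.

## Working session

There is one attempt and no reset: what is moved stays moved. The work goes in short steps, Python scripts to look and compute and a tool call to move; the robot and the scene stay as the last step left them, time stands still between calls to the robot, and variables do not carry over. Pictures are saved under pics/ and viewed, about 8 in all and at most 12, crops included, and the job is handed in when it is done.

Besides the shell and the picture viewer there is one more tool, called after "Emit:" by a JSON object that holds its "op" and its "data", one argument or row to a line. move_arm: Moves the arm, as the interface text tells. Its arguments: {"type":"object","properties":{"series":{"type":"array"},"grip":{"type":"number"},"force":{"type":"number"}},"required":["series"]}

```bash
mkdir -p pics; ls; cat > h.py <<'E'
import numpy as np, cv2
from scipy.spatial.transform import Rotation as R
from cell import monitor, imaging, workorder, outline_of
def cam(im):
    K=np.array([[im['fx'],0,im['cx']],[0,im['fy'],im['cy']],[0,0,1.]]);return K,np.array(im['dist_coeffs'],float),np.array(im['rvec'],float),np.array(im['tvec'],float)
def toplane(im,uv,z):
    K,d,r,t=cam(im);n=cv2.undistortPoints(np.array(uv,float).reshape(-1,1,2),K,d).reshape(-1,2)
    Rm=cv2.Rodrigues(r)[0];C=-Rm.T@t;D=np.c_[n,np.ones(len(n))]@Rm
    return C+D*((z-C[2])/D[:,2])[:,None]
def proj(im,P):
    K,d,r,t=cam(im);return cv2.projectPoints(np.array(P,float).reshape(-1,3),r,t,K,d)[0].reshape(-1,2)
def save(im,name,rect=None,s=1,marks=()):
    a=im['color'][:,:,::-1].copy()
    for p in marks: cv2.drawMarker(a,tuple(int(round(v)) for v in p),(255,0,255),cv2.MARKER_CROSS,6,1)
    if rect: x,y,w,h=rect;a=a[y:y+h,x:x+w]
    cv2.imwrite('pics/'+name,cv2.resize(a,None,fx=s,fy=s,interpolation=cv2.INTER_CUBIC))
E
python3 - <<'E'
from h import *
ims={c:imaging.get_image(c) for c in('top','side')}
for c,im in ims.items():
    save(im,c+'0.png')
    K,d,r,t=cam(im);print(c,K[0,0],(-cv2.Rodrigues(r)[0].T@t).round(3))
    for n in ('tray','bar_hole','screw_grip','stand','keeper','boss_hole','tin_low','tin_tall'):
        for o in outline_of(c,n)[:3]: 
            m=o['mask'];ys,xs=np.nonzero(m);print(c,n,round(o['p'],2),o['rect'],xs.mean().round(1),ys.mean().round(1))
s=monitor.observe();print(s)
E
```

```text
pics
top 457.2425315051304 [ 0.442 -0.019  1.203]
top tray 0.58 [221.2, 126.7, 112.8, 89.2] 271.8 161.2
top bar_hole 0.84 [244.7, 164.6, 73.4, 22.3] 279.8 172.8
top screw_grip 0.52 [366.3, 202.7, 16.5, 12.1] 371.0 209.3
top screw_grip 0.46 [406.4, 180.2, 9.5, 10.6] 408.8 187.7
top screw_grip 0.2 [396.3, 169.2, 21.3, 29.2] 407.2 180.9
top stand 0.57 [394.2, 170.5, 21.7, 27.0] 406.8 181.2
top stand 0.35 [222.2, 126.5, 111.1, 85.9] 267.6 158.5
top keeper 0.72 [224.4, 127.8, 110.4, 82.3] 268.1 158.9
top boss_hole 0.87 [221.8, 125.7, 105.7, 89.3] 268.6 164.7
top tin_low 0.91 [467.9, 206.6, 22.7, 22.4] 477.3 216.3
top tin_tall 0.68 [182.5, 177.5, 24.2, 17.0] 192.9 186.6
side 424.10207510526163 [ 0.267 -0.631  0.868]
side tray 0.78 [280.3, 141.9, 94.6, 82.3] 327.8 194.5
side bar_hole 0.65 [314.4, 150.2, 23.3, 49.1] 324.1 174.2
side screw_grip 0.75 [322.8, 295.6, 21.1, 17.9] 332.7 302.1
side screw_grip 0.74 [314.8, 147.4, 19.9, 52.3] 324.1 174.4
side screw_grip 0.72 [318.1, 250.7, 14.9, 18.1] 325.3 259.0
side stand 0.81 [350.6, 264.1, 37.2, 31.8] 370.8 280.7
side stand 0.55 [281.9, 138.6, 93
[... 334 characters left out ...]
, 140.2, 97.0, 80.5] 329.9 190.0
{'clock': 0.9, 'joints': array([-1.24761279,  0.43445023,  0.02500513,  1.57322034, -0.0115853 ,
        1.13402188, -0.07509264]), 'dq': array([-0.00027248,  0.00031149, -0.00066521,  0.00067054,  0.00119258,
        0.00046344,  0.00114225]), 'joint_efforts': array([-9.57966267e-05, -6.67644453e+01,  9.83458646e-01, -3.14816272e+01,
       -6.09416957e-02,  3.24840308e-02, -1.13804859e-05]), 'position': array([0.25817726, 0.56917864, 0.24576496]), 'ee_rot': array([6.63888663e-01, 3.07061135e+00, 6.50038219e-05]), 'force': array([ 0.28381053, -0.52796895,  0.52642893]), 'ft_torque': array([ 0.06226559,  0.04142915, -0.00443643]), 'width': 0.9945490102248233}
```

```bash
python3 - <<'E'
import cv2,numpy as np
a=cv2.imread('pics/top0.png')[110:240,170:500];b=cv2.imread('pics/side0.png')[120:400,250:410]
cv2.imwrite('pics/t0c.png',cv2.resize(a,None,fx=2.4,fy=2.4,interpolation=2));cv2.imwrite('pics/s0c.png',cv2.resize(b,None,fx=2.1,fy=2.1,interpolation=2))
E
```

```text
(no output)
```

View pics/t0c.png

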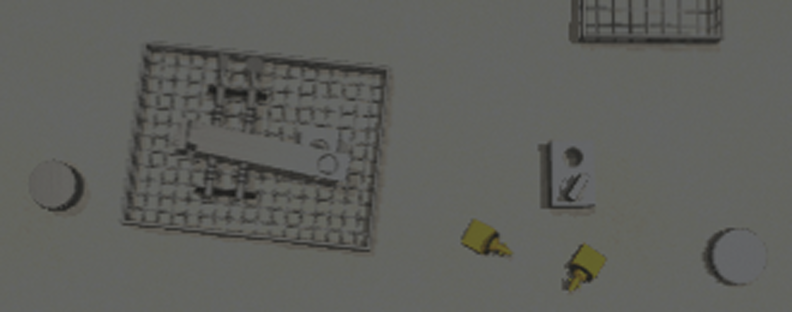

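View pics/s0c.png

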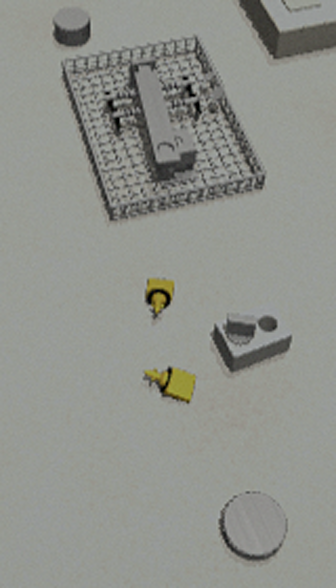

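```bash
python3 - <<'E'
from h import *
im=imaging.get_image('top');sd=imaging.get_image('side')
f=lambda L:[(170+x/2.4,110+y/2.4) for x,y in L]
g=lambda L:[(250+x/2.1,120+y/2.1) for x,y in L]
print('tray top',toplane(im,f([(147,44),(386,68),(372,249),(123,224)]),.028).round(4).tolist())
print('side',toplane(sd,g([(197,38),(264,183),(108,217),(63,64)]),.026).round(4).tolist())
print('bar hole',toplane(im,f([(328,160)]),.053).round(4), toplane(sd,g([(168,148)]),.053).round(4))
print('stand',toplane(im,f([(553,140),(593,140),(593,207),(553,207)]),.034).round(4).tolist())
print('stand hole',toplane(im,f([(573,157)]),.034).round(4), toplane(sd,g([(268,324)]),.034).round(4))
print('screw',toplane(im,f([(574,187)]),.065).round(4), toplane(sd,g([(240,322)]),.065).round(4))
for (a,r,n,s) in((im,(215,120,130,100),'topbig.png',6),(sd,(270,130,115,170),'sidebig.png',5)):
    c=a['color'][r[1]:r[1]+r[3],r[0]:r[0]+r[2],::-1].astype(float);c=np.clip((c-c.min())/(np.percentile(c,99.8)-c.min())*255,0,255).astype(np.uint8)
    if n[0]=='s': c=c[:110] 
    cv2.imwrite('pics/'+n,cv2.resize(c,None,fx=s,fy=s,interpolation=cv2.INTER_CUBIC))
E
```

```text
tray top [[0.6986, 0.2499, 0.028], [0.6751, -0.0115, 0.028], [0.4791, 0.0003, 0.028], [0.5014, 0.2699, 0.028]]
side [[0.7, 0.2503, 0.026], [0.6696, -0.0282, 0.026], [0.4713, -0.01, 0.026], [0.5036, 0.2653, 0.026]]
bar hole [[0.5713 0.0479 0.053 ]] [[0.5705 0.0454 0.053 ]]
stand [[0.5987, -0.1913, 0.034], [0.5993, -0.2341, 0.034], [0.5275, -0.2344, 0.034], [0.5268, -0.1918, 0.034]]
stand hole [[ 0.5807 -0.2128  0.034 ]] [[ 0.5816 -0.2149  0.034 ]]
screw [[ 0.5458 -0.2089  0.065 ]] [[ 0.5436 -0.2177  0.065 ]]
```

View pics/topbig.png

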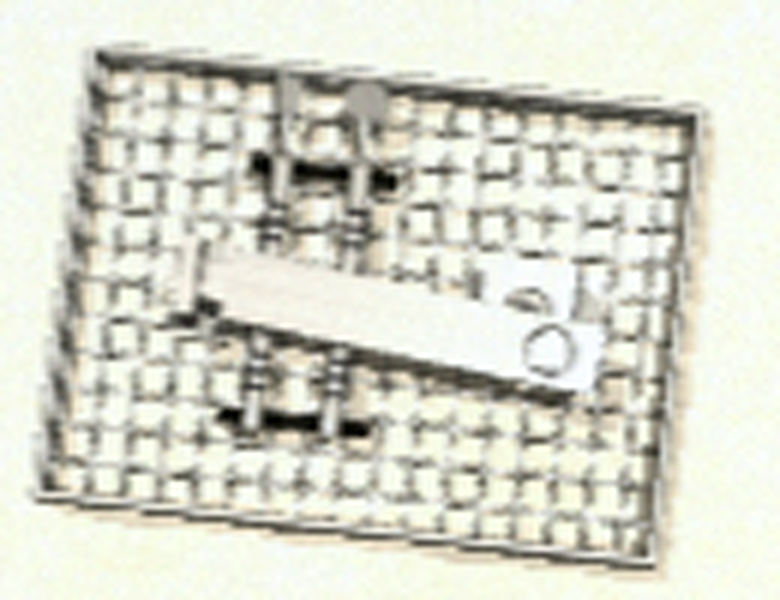

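View pics/sidebig.png

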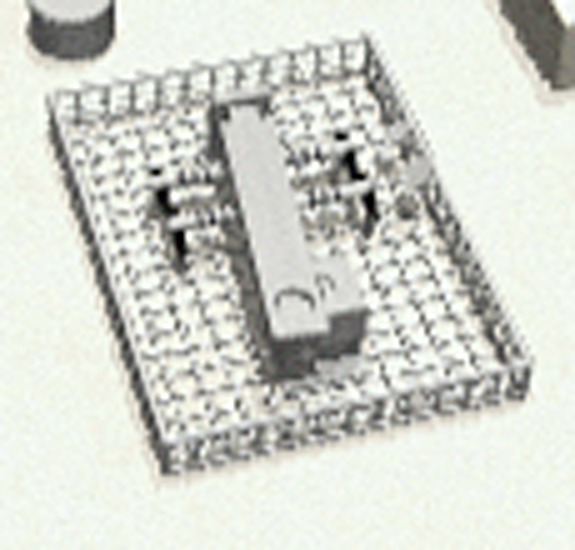

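```bash
python3 - <<'E'
from h import *
from scipy.optimize import least_squares
im=imaging.get_image('top');sd=imaging.get_image('side')
f=lambda L:[(215+(x-2.5)/6,120+(y-2.5)/6) for x,y in L]
g=lambda L:[(270+(x-2)/5,130+(y-2)/5) for x,y in L]
def fit(loc,obs,p0):
    def T(p):
        c,s=np.cos(p[2]),np.sin(p[2]);L=np.array(loc,float);return np.c_[p[0]+c*L[:,0]-s*L[:,1],p[1]+s*L[:,0]+c*L[:,1],L[:,2]]
    def r(p):
        W=T(p);return np.concatenate([(proj(C,W[i])-o).ravel() for C,idx,o in obs for i in [idx]])
    s=least_squares(r,p0,loss='soft_l1');return s.x,s.fun.round(1)
tr=[(.098,.134,.028),(.098,-.134,.028),(-.098,-.134,.028),(-.098,.134,.028)]
T=f([(95,50),(705,112),(660,568),(37,498)]);S=g([(368,38),(530,365),(163,470),(50,95)])
S=g([(368,38),(530,365),(160,447),(50,95)])
for o in ([(im,[0,1,2,3],T)],[(sd,[0,1,2,3],S)],[(im,[0,1,2,3],T),(sd,[0,1,2,3],S)]):
    x,fu=fit(tr,o,[.58,.12,-.09]);print('tray',x.round(4),np.degrees(x[2]).round(2),fu)
br=[(0,0,.053),(.015,-.022,.053),(-.015,-.022,.053),(.015,.13,.053),(-.015,.13,.053)]
Tb=f([(551,350),(605,325),(592,392)]);Sb=g([(296,300),(332,333),(273,337)])
for o in ([(im,[0,1,2],Tb)],[(sd,[0,1,2],Sb)],[(im,[0,1,2],Tb),(sd,[0,1,2],Sb)]):
    x,fu=fit(br,o,[.57,.05,-.18]);print('bar',x.round(4),np.degrees(x[2]).round(2),fu)
print('bar edges', [ (lambda P:np.degrees(np.arctan2(-(P[1]-P[0])[0],(P[1]-P[0])[1])).round(2))(toplane(im,f(L),.053)) for L in ([(605,325),(215,250)],[(575,388),(215,315)])], (lambda P:np.degrees(np.arctan2(-(P[1]-P[0])[0],(P[1]-P[0])[1])).round(2))(toplane(sd,g([(273,337),(222,112)]),.053)),(lambda P:np.degrees(np.arctan2(-(P[1]-P[0])[0],(P[1]-P[0])[1])).round(2))(toplane(sd,g([(325,330),(262,110)]),.053)))
print('boss corners +x side', toplane(im,f([(487,255),(578,263)]),.048).round(4).tolist(), toplane(sd,g([(355,257),(372,305)]),.048).round(4).tolist())
def z(a,r,s):
    c=a['color'][r[1]:r[1]+r[3],r[0]:r[0]+r[2],::-1].astype(float);c=np.clip((c-c.min())/(np.percentile(c,99.8)-c.min())*255,0,255).astype(np.uint8);return cv2.resize(c,None,fx=s,fy=s,interpolation=cv2.INTER_CUBIC)
cv2.imwrite('pics/screw.png',np.hstack([z(im,(385,160,40,50),9),z(sd,(345,255,47,50),9)]))
E
```

```text
tray [ 0.589   0.1275 -0.0913] -5.23 [ 0.   0.3  0.1  0.4 -0.6 -0.6  0.5 -0.1]
tray [ 0.5884  0.1271 -0.0949] -5.44 [ 0.1  0.3 -0.7  0.2  0.6 -0.7 -0.1  0.4]
tray [ 0.5888  0.1274 -0.0928] -5.32 [ 0.1  0.3  0.1  0.5 -0.7 -0.4  0.5 -0.1  0.1  0.2 -0.5  0.   0.9 -0.8
 -0.1  0.4]
bar [ 0.5684  0.0495 -0.1679] -9.62 [-0.4 -0.1  0.2 -0.2  0.2  0.3]
bar [ 0.5684  0.0477 -0.2542] -14.56 [ 0.1  0.5 -0.2 -0.3  0.  -0.1]
bar [ 0.5684  0.049  -0.2039] -11.68 [-0.2 -0.1  0.6  0.2  0.1  0.5 -0.   0.1  0.  -0.9  0.4 -0.3]
bar edges [np.float64(-10.11), np.float64(-10.62)] -12.03 -10.44
boss corners +x side [[0.6088, 0.0768, 0.048], [0.6059, 0.038, 0.048]] [[0.6117, 0.0712, 0.048], [0.6064, 0.0363, 0.048]]
```

View pics/screw.png

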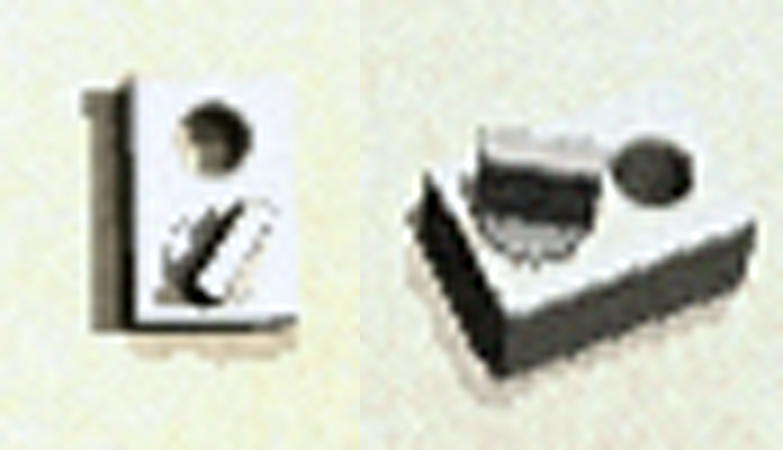

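Emit:
{"op": "move_arm", "data": {
  "series": [
    [2.5, -3.7, -0.5, 0, 0, -6.3],
    [2.66, -3.92, -0.8, 0, 0, -6.35],
    [2.66, -3.92, -0.8, 0, 0, -6.35],
    [2.66, -3.92, -0.8, 0, 0, -6.35],
    [2.66, -3.92, -0.8, 0, 0, -6.35],
    [2.66, -3.92, -0.8, 0, 0, -6.35],
    [2.66, -3.92, -0.8, 0, 0, -6.35],
    [2.66, -3.92, -0.8, 0, 0, -6.35]
  ],
  "grip": 0.6,
  "force": 10
}}

```text
clock: 1.9
position: [0.4703, 0.2562, 0.1848]
ee_rot: [1.921, 2.486, 0.001]
force: [0.3, 0.5, -0.7]
width: 0.602
```

```bash
cat >> h.py <<'E'
def st():
    s=monitor.observe();Rm=R.from_rotvec(s['ee_rot']).as_matrix();y=Rm[:,1]
    print('t',round(s['clock'],2),'pos',s['position'].round(4),'yawY',np.degrees(np.arctan2(y[1],y[0])).round(2),'tilt',Rm[:,2].round(3),'F',s['force'].round(2),'T',s['ft_torque'].round(3),'j',s['joints'].round(2),'w',round(s['width']*92,1));return s
E
python3 - <<'E'
from h import *
st()
f=lambda L:[(385+(x-4)/9,160+(y-4)/9) for x,y in L]
g=lambda L:[(345+(x-360-4)/9,255+(y-4)/9) for x,y in L]
im=imaging.get_image('top');sd=imaging.get_image('side')
print('hole',toplane(im,f([(214,138)]),.034).round(4),toplane(sd,g([(652,172)]),.034).round(4))
print('collar',toplane(sd,g([(535,205)]),.037).round(4))
for P in (toplane(im,f([(252,203),(208,300),(277,207),(228,303)]),.065),toplane(sd,g([(483,170),(600,192),(483,130),(603,150)]),.065)):
    print(P.round(4).tolist(),P.mean(0).round(4),[np.degrees(np.arctan2(*(P[a]-P[b])[[1,0]])).round(1) for a,b in((0,1),(2,3))])
E
```

```text
t 1.9 pos [0.4703 0.2562 0.1848] yawY 14.6 tilt [ 0.001  0.001 -1.   ] F [ 0.31  0.52 -0.66] T [-0.02  -0.022 -0.008] j [-0.83  0.36  0.31  1.89 -0.13  0.92 -0.21] w 55.3
hole [[ 0.5821 -0.2117  0.034 ]] [[ 0.581  -0.2129  0.034 ]]
collar [[ 0.5483 -0.2125  0.037 ]]
[[0.5604, -0.2172, 0.065], [0.5333, -0.2052, 0.065], [0.5594, -0.2241, 0.065], [0.5325, -0.2107, 0.065]] [ 0.5464 -0.2143  0.065 ] [np.float64(-23.9), np.float64(-26.5)]
[[0.5311, -0.2132, 0.065], [0.555, -0.229, 0.065], [0.5358, -0.2029, 0.065], [0.5609, -0.2186, 0.065]] [ 0.5457 -0.2159  0.065 ] [np.float64(146.7), np.float64(148.0)]
```

Emit:
{"op": "move_arm", "data": {
  "series": [
    [2.68, -3.95, -1.5, 0, 0, -6.3],
    [2.68, -3.95, -1.5, 0, 0, -6.3],
    [2.68, -3.95, -1.5, 0, 0, -6.3],
    [2.69, -3.96, -1.5, 0, 0, -6.3],
    [0, 0, -3, 0, 0, 0],
    [0, 0, -2.5, 0, 0, 0],
    [0, 0, -1.0, 0, 0, 0],
    [0, 0, 0, 0, 0, 0]
  ]
}}

```text
clock: 2.8
position: [0.5756, 0.1004, 0.0587]
ee_rot: [-2.411, -2.012, 0.003]
force: [0.8, 0.1, 0.8]
width: 0.604
```

```bash
python3 - <<'E'
from h import *
st()
im=imaging.get_image('side')
r=(280,130,100,90);c=im['color'][r[1]:r[1]+r[3],r[0]:r[0]+r[2],::-1].astype(float);c=np.clip((c-c.min())/(np.percentile(c,99)-c.min())*255,0,255).astype(np.uint8)
cv2.imwrite('pics/s2.png',cv2.resize(c,None,fx=6,fy=6,interpolation=2))
E
```

```text
t 2.8 pos [0.5756 0.1004 0.0587] yawY -10.29 tilt [-0.003 -0.    -1.   ] F [0.77 0.06 0.77] T [-0.029  0.012 -0.005] j [-0.52  0.61  0.37  1.88 -0.32  0.72 -0.14] w 55.6
```

View pics/s2.png

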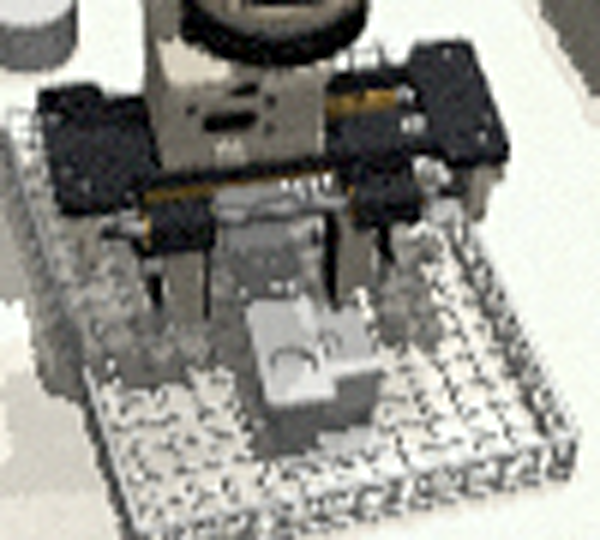

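Emit:
{"op": "move_arm", "data": {
  "series": [
    [0, 0, -0.3, 0, 0, 0],
    [0, 0, 0, 0, 0, 0],
    [0, 0, 0, 0, 0, 0],
    [0, 0, 0, 0, 0, 0],
    [0, 0, 0, 0, 0, 0]
  ],
  "grip": 0.2,
  "force": 10
}}

```text
clock: 3.35
position: [0.5769, 0.1002, 0.0575]
ee_rot: [2.413, 2.012, 0.002]
force: [-1.4, 1.2, 5.7]
width: 0.324
```

```bash
python3 -c "
from h import *
st()"
```

```text
t 3.35 pos [0.5769 0.1002 0.0575] yawY -10.35 tilt [ 0.001  0.001 -1.   ] F [-1.44  1.22  5.67] T [ 0.083  0.313 -0.029] j [-0.52  0.61  0.37  1.88 -0.32  0.71 -0.14] w 29.8
```

Emit:
{"op": "move_arm", "data": {
  "series": [
    [0.2, -0.03, 0, 0, 0, 1.0],
    [0.2, -0.03, 0, 0, 0, 1.0],
    [0.2, -0.03, 0, 0, 0, 1.0],
    [0.2, -0.03, 0, 0, 0, 1.0],
    [0.12, -0.01, 0, 0, 0, 1.0],
    [0, 0, 0, 0, 0, 0],
    [0, 0, 0, 0, 0, 0]
  ]
}}

```text
clock: 4.05
position: [0.5848, 0.0989, 0.0573]
ee_rot: [-2.321, -2.114, 0.001]
force: [-4.8, 1.3, 10.7]
width: 0.324
```

```bash
python3 - <<'E'
from h import *
st()
im=imaging.get_image('side')
r=(300,150,60,70);c=im['color'][r[1]:r[1]+r[3],r[0]:r[0]+r[2],::-1].astype(float);c=np.clip((c-c.min())/(np.percentile(c,99)-c.min())*255,0,255).astype(np.uint8)
cv2.imwrite('pics/s3.png',cv2.resize(c,None,fx=8,fy=8,interpolation=2))
E
```

```text
t 4.05 pos [0.5848 0.0989 0.0573] yawY -5.35 tilt [-0.002  0.001 -1.   ] F [-4.8   1.34 10.66] T [ 0.121  1.346 -0.158] j [-0.5   0.62  0.35  1.86 -0.3   0.72 -0.07] w 29.8
```

View pics/s3.png

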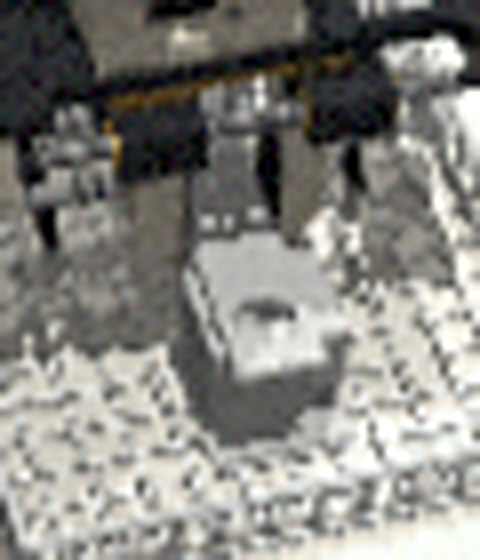

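Emit:
{"op": "move_arm", "data": {
  "series": [
    [0, 0, 0.05, 0, 0, 0],
    [0, 0, 0, 0, 0, 0]
  ]
}}

```text
clock: 4.3
position: [0.5855, 0.0987, 0.0574]
ee_rot: [-2.322, -2.115, 0.0]
force: [-1.7, 0.3, 4.2]
width: 0.325
```

```bash
python3 -c "
from h import *
st()"
```

```text
t 4.3 pos [0.5855 0.0987 0.0574] yawY -5.34 tilt [-0.  0. -1.] F [-1.66  0.27  4.24] T [ 0.017  0.555 -0.009] j [-0.5   0.62  0.35  1.86 -0.3   0.72 -0.07] w 29.9
```

Emit:
{"op": "move_arm", "data": {
  "series": [
    [0.014, 0.15, 0.03, 0, 0, 0],
    [0.014, 0.15, 0, 0, 0, 0],
    [0.014, 0.15, 0, 0, 0, 0],
    [0.014, 0.15, 0, 0, 0, 0],
    [0.014, 0.15, 0, 0, 0, 0],
    [0, 0, 0, 0, 0, 0]
  ]
}}

```text
clock: 4.9
position: [0.5864, 0.1066, 0.0575]
ee_rot: [-2.322, -2.116, -0.0]
force: [0.5, -0.6, -1.2]
width: 0.323
```

```bash
python3 -c "
from h import *
st()"
```

```text
t 4.9 pos [0.5864 0.1066 0.0575] yawY -5.32 tilt [ 0.  0. -1.] F [ 0.47 -0.56 -1.24] T [-0.02   0.037 -0.061] j [-0.51  0.62  0.35  1.85 -0.3   0.72 -0.08] w 29.8
```

Free running. Continue in 1 mm steps until resistance.

Emit:
{"op": "move_arm", "data": {
  "series": [
    [0.01, 0.1, 0, 0, 0, 0],
    [0.01, 0.1, 0, 0, 0, 0],
    [0, 0, 0, 0, 0, 0]
  ]
}}

```text
clock: 5.2
position: [0.5867, 0.1083, 0.0576]
ee_rot: [-2.323, -2.115, -0.0]
force: [1.1, -0.8, -1.6]
width: 0.323
```

Emit:
{"op": "move_arm", "data": {
  "series": [
    [0.01, 0.1, 0, 0, 0, 0],
    [0, 0, 0, 0, 0, 0]
  ]
}}

```text
clock: 5.4
position: [0.5868, 0.1093, 0.0576]
ee_rot: [-2.323, -2.115, -0.0]
force: [0.7, -0.5, -0.6]
width: 0.316
```

```bash
python3 -c "
from h import *
st()"
```

```text
t 5.4 pos [0.5868 0.1093 0.0576] yawY -5.34 tilt [ 0.  0. -1.] F [ 0.68 -0.53 -0.57] T [-0.054  0.098 -0.029] j [-0.51  0.62  0.35  1.85 -0.3   0.72 -0.09] w 29.1
```

Emit:
{"op": "move_arm", "data": {
  "series": [
    [0.01, 0.1, 0, 0, 0, 0],
    [0, 0, 0, 0, 0, 0]
  ]
}}

```text
clock: 5.6
position: [0.5869, 0.1103, 0.0576]
ee_rot: [2.323, 2.115, 0.0]
force: [0.3, 0.2, -1.3]
width: 0.328
```

Emit:
{"op": "move_arm", "data": {
  "series": [
    [0.01, 0.1, 0, 0, 0, 0],
    [0, 0, 0, 0, 0, 0]
  ]
}}

```text
clock: 5.8
position: [0.587, 0.111, 0.0576]
ee_rot: [2.323, 2.115, -0.0]
force: [-0.8, -0.3, -0.6]
width: 0.323
```

```bash
python3 -c "
from h import *
st()"
```

```text
t 5.8 pos [0.587  0.111  0.0576] yawY -5.36 tilt [ 0. -0. -1.] F [-0.85 -0.32 -0.61] T [-0.203  0.047 -0.031] j [-0.52  0.62  0.35  1.85 -0.3   0.72 -0.09] w 29.7
```

Emit:
{"op": "move_arm", "data": {
  "series": [
    [0.01, 0.1, 0, 0, 0, 0],
    [0, 0, 0, 0, 0, 0]
  ]
}}

```text
clock: 6.0
position: [0.587, 0.1111, 0.0576]
ee_rot: [2.323, 2.114, -0.001]
force: [0.8, -3.8, -0.8]
width: 0.322
```

```bash
python3 -c "
from h import *
st()"
```

```text
t 6.0 pos [0.587  0.1111 0.0576] yawY -5.39 tilt [-0.    -0.001 -1.   ] F [ 0.85 -3.79 -0.84] T [-0.969  0.129  0.042] j [-0.52  0.62  0.35  1.85 -0.3   0.73 -0.09] w 29.7
```

Emit:
{"op": "move_arm", "data": {
  "series": [
    [0.005, 0.05, 0, 0, 0, 0],
    [0, 0, 0, 0, 0, 0]
  ]
}}

```text
clock: 6.2
position: [0.587, 0.1112, 0.0575]
ee_rot: [2.323, 2.114, -0.002]
force: [0.1, -5.2, -1.7]
width: 0.321
```

Emit:
{"op": "move_arm", "data": {
  "series": [
    [0, 0, 0, 0, 0, 0],
    [0, 0, 0, 0, 0, 0],
    [0, 0, 3, 0, 0, 0],
    [0, 0, 5, 0, 0, 0],
    [0, -4, 3, 0, 0, 5],
    [-0.8, -4.9, 0, 0, 0, 8],
    [-0.8, -4.9, 0, 0, 0, 8],
    [-0.8, -4.9, 0, 0, 0, 8]
  ],
  "grip": 0.5
}}

```text
clock: 7.0
position: [0.5632, -0.0752, 0.1684]
ee_rot: [1.709, 2.635, 0.002]
force: [1.2, -0.1, -0.1]
width: 0.5
```

```bash
python3 - <<'E'
from h import *
st()
def z(a,r,s):
    c=a['color'][r[1]:r[1]+r[3],r[0]:r[0]+r[2],::-1].astype(float);c=np.clip((c-c.min())/(np.percentile(c,99)-c.min())*255,0,255).astype(np.uint8);return cv2.resize(c,None,fx=s,fy=s,interpolation=cv2.INTER_CUBIC)
im=imaging.get_image('top');sd=imaging.get_image('side')
cv2.imwrite('pics/home.png',np.hstack([z(im,(235,145,90,60),5)]+[z(sd,(300,140,60,60),5)]))
E
```

```text
t 7.0 pos [ 0.5632 -0.0752  0.1684] yawY 24.07 tilt [ 0.002  0.001 -1.   ] F [ 1.23 -0.15 -0.12] T [-0.091 -0.016  0.019] j [-0.18  0.43  0.3   1.83 -0.16  0.91  0.61] w 46.0
```

View pics/home.png

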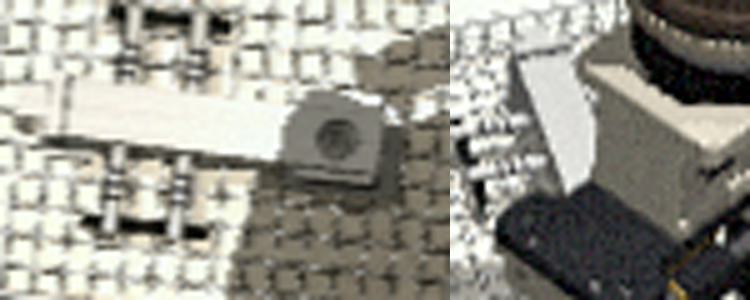

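Emit:
{"op": "move_arm", "data": {
  "series": [
    [-0.35, -2.78, -1, 0, 0, 7.6],
    [-0.33, -2.78, -1, 0, 0, 7.6],
    [-0.33, -2.78, -1, 0, 0, 7.6],
    [-0.33, -2.78, -1, 0, 0, 7.6],
    [-0.33, -2.76, -1, 0, 0, 7.6],
    [0, 0, -3, 0, 0, 0],
    [0, 0, -1, 0, 0, 0],
    [0, 0, 0, 0, 0, 0]
  ]
}}

```text
clock: 7.9
position: [0.5457, -0.2116, 0.0763]
ee_rot: [-0.768, -3.043, -0.002]
force: [-0.3, -0.2, 1.0]
width: 0.495
```

```bash
python3 - <<'E'
from h import *
st()
def z(a,r,s):
    c=a['color'][r[1]:r[1]+r[3],r[0]:r[0]+r[2],::-1].astype(float);c=np.clip((c-c.min())/(np.percentile(c,99)-c.min())*255,0,255).astype(np.uint8);return cv2.resize(c,None,fx=s,fy=s,interpolation=cv2.INTER_CUBIC)
im=imaging.get_image('top');sd=imaging.get_image('side')
print('bar hole top',toplane(im,[(302.2,172.4)],.053).round(4))
cv2.imwrite('pics/pick.png',np.hstack([z(im,(240,150,80,50),5)]+[z(sd,(330,230,75,50),5)]))
cv2.imwrite('pics/pick.png',np.vstack([z(im,(235,140,100,60),5),z(sd,(325,235,100,60),5)]))
E
```

```text
t 7.9 pos [ 0.5457 -0.2116  0.0763] yawY 61.66 tilt [-0.003  0.002 -1.   ] F [-0.31 -0.22  0.96] T [-0.     0.005  0.023] j [ 0.19  0.56  0.13  1.85 -0.1   0.74  1.45] w 45.5
bar hole top [[0.582  0.0594 0.053 ]]
```

View pics/pick.png

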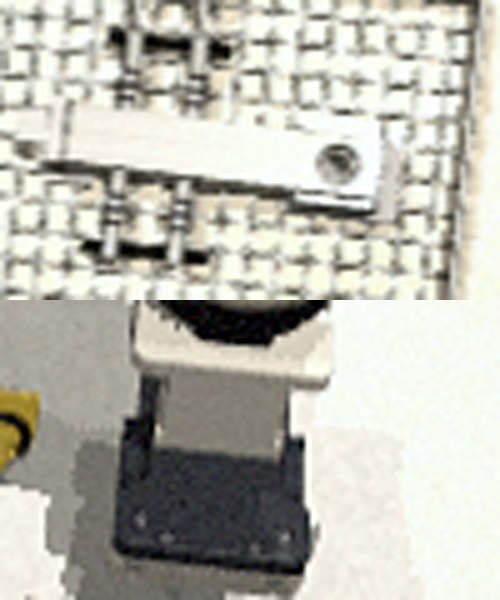

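Emit:
{"op": "move_arm", "data": {
  "series": [
    [0, 0, -1.0, 0, 0, 0],
    [0, 0, -0.5, 0, 0, 0],
    [0, 0, 0, 0, 0, 0]
  ]
}}

```text
clock: 8.3
position: [0.5461, -0.2127, 0.0621]
ee_rot: [-0.768, -3.045, -0.0]
force: [0.2, 0.5, -0.2]
width: 0.498
```

```bash
python3 -c "
from h import *
st()"
```

```text
t 8.3 pos [ 0.5461 -0.2127  0.0621] yawY 61.68 tilt [-0.001  0.    -1.   ] F [ 0.22  0.5  -0.16] T [-0.023 -0.028  0.011] j [ 0.19  0.58  0.12  1.86 -0.1   0.71  1.45] w 45.8
```

Emit:
{"op": "move_arm", "data": {
  "series": [
    [0.05, 0, -0.35, 0, 0, 0],
    [0, 0, 0, 0, 0, 0],
    [0, 0, 0, 0, 0, 0]
  ]
}}

```text
clock: 8.6
position: [0.5469, -0.2132, 0.0592]
ee_rot: [0.769, 3.046, 0.0]
force: [-0.4, -1.0, -0.4]
width: 0.499
```

Emit:
{"op": "move_arm", "data": {
  "series": [
    [0, 0, 0, 0, 0, 0],
    [0, 0, 0, 0, 0, 0],
    [0, 0, 0, 0, 0, 0],
    [0, 0, 0, 0, 0, 0],
    [0, 0, 0, 0, 0, 0],
    [0, 0, 0, 0, 0, 0]
  ],
  "grip": 0.02,
  "force": 25
}}

```text
clock: 9.2
position: [0.5469, -0.2132, 0.0591]
ee_rot: [0.769, 3.046, -0.0]
force: [0.3, -0.3, 0.2]
width: 0.098
```

```bash
python3 -c "
from h import *
st()"
```

```text
t 9.2 pos [ 0.5469 -0.2132  0.0591] yawY 61.65 tilt [ 0. -0. -1.] F [ 0.3  -0.29  0.24] T [-0.082  0.044  0.033] j [ 0.19  0.59  0.12  1.86 -0.11  0.7   1.45] w 9.0
```

Emit:
{"op": "move_arm", "data": {
  "series": [
    [0, 0, 2, 0, 0, 0],
    [0, 0, 4, 0, 0, 0],
    [0.2, 1.5, 2.5, 0, 0, 7.8],
    [0.36, 2.8, 0, 0, 0, 7.8],
    [0.36, 2.8, 0, 0, 0, 7.8],
    [0.36, 2.8, 0, 0, 0, 7.8],
    [0.36, 2.8, 0, 0, 0, 7.8],
    [0.36, 2.8, 0, 0, 0, 7.8]
  ]
}}

```text
clock: 10.0
position: [0.5668, -0.0571, 0.1441]
ee_rot: [0.512, -3.099, 0.0]
force: [0.1, -0.4, -1.3]
width: 0.095
```

Emit:
{"op": "move_arm", "data": {
  "series": [
    [0.4, 3.0, 0, 0, 0, 7.8],
    [0.4, 3.0, 0, 0, 0, 7.8],
    [0.4, 3.0, 0, 0, 0, 7.8],
    [0.3, 2.6, 0, 0, 0, 7.8],
    [0, 0, 0, 0, 0, 0],
    [0, 0, 0, 0, 0, 0]
  ]
}}

```text
clock: 10.6
position: [0.5817, 0.0581, 0.1439]
ee_rot: [1.319, -2.851, -0.0]
force: [-0.2, -1.0, -0.5]
width: 0.095
```

```bash
python3 - <<'E'
from h import *
st()
def z(a,r,s):
    c=a['color'][r[1]:r[1]+r[3],r[0]:r[0]+r[2],::-1].astype(float);c=np.clip((c-c.min())/(np.percentile(c,99)-c.min())*255,0,255).astype(np.uint8);return cv2.resize(c,None,fx=s,fy=s,interpolation=cv2.INTER_CUBIC)
sd=imaging.get_image('side')
cv2.imwrite('pics/carry.png',z(sd,(295,120,70,80),7))
E
```

```text
t 10.6 pos [0.5817 0.0581 0.1439] yawY 139.64 tilt [-0.001 -0.    -1.   ] F [-0.18 -1.05 -0.46] T [ 0.041  0.077 -0.064] j [-0.02  0.49 -0.24  1.78  0.14  0.89  2.12] w 8.7
```

View pics/carry.png

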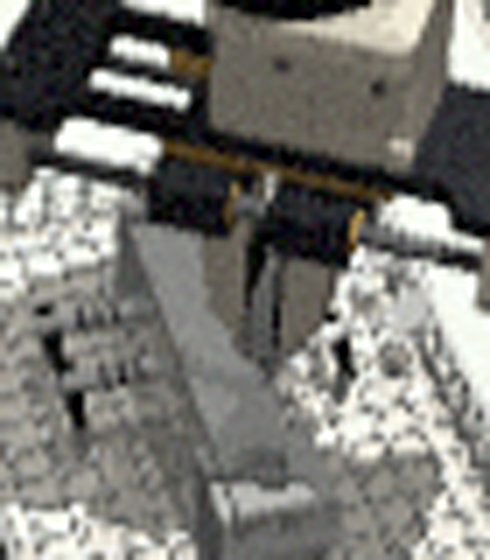

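Emit:
{"op": "move_arm", "data": {
  "series": [
    [0.04, 0.09, -2, 0, 0, 0],
    [0, 0, -1.5, 0, 0, 0],
    [0, 0, -0.5, 0, 0, 0],
    [0, 0, -0.4, 0, 0, 0],
    [0, 0, 0, 0, 0, 0]
  ]
}}

```text
clock: 11.15
position: [0.5823, 0.0581, 0.1001]
ee_rot: [1.317, -2.852, 0.0]
force: [-1.3, 0.1, -0.9]
width: 0.094
```

Emit:
{"op": "move_arm", "data": {
  "series": [
    [0, 0, -0.3, 0, 0, 0],
    [0, 0, -0.2, 0, 0, 0],
    [0, 0, 0, 0, 0, 0]
  ]
}}

```text
clock: 11.45
position: [0.5823, 0.0587, 0.0951]
ee_rot: [-1.319, 2.851, -0.0]
force: [0.3, -0.2, -1.3]
width: 0.098
```

```bash
python3 -c "
from h import *
st()"
```

```text
t 11.45 pos [0.5823 0.0587 0.0951] yawY 139.64 tilt [ 0. -0. -1.] F [ 0.26 -0.15 -1.33] T [0.052 0.14  0.045] j [-0.03  0.55 -0.23  1.82  0.16  0.79  2.1 ] w 9.0
```

Emit:
{"op": "move_arm", "data": {
  "series": [
    [0, 0, -0.2, 0, 0, 0],
    [0, 0, -0.2, 0, 0, 0],
    [0, 0, 0, 0, 0, 0]
  ]
}}

```text
clock: 11.75
position: [0.5821, 0.0587, 0.0908]
ee_rot: [1.319, -2.851, -0.0]
force: [-0.4, 0.6, -0.4]
width: 0.098
```

Emit:
{"op": "move_arm", "data": {
  "series": [
    [0, 0, -0.2, 0, 0, 0],
    [0, 0, 0, 0, 0, 0]
  ]
}}

```text
clock: 11.95
position: [0.5822, 0.0587, 0.0889]
ee_rot: [1.319, -2.851, -0.0]
force: [1.0, 0.3, -0.8]
width: 0.096
```

```bash
python3 -c "
from h import *
st()"
```

```text
t 11.95 pos [0.5822 0.0587 0.0889] yawY 139.65 tilt [-0. -0. -1.] F [ 0.99  0.31 -0.79] T [0.128 0.028 0.044] j [-0.03  0.56 -0.22  1.82  0.17  0.78  2.09] w 8.8
```

Emit:
{"op": "move_arm", "data": {
  "series": [
    [0, 0, -0.2, 0, 0, 0],
    [0, 0, 0, 0, 0, 0]
  ]
}}

```text
clock: 12.15
position: [0.5822, 0.0587, 0.0869]
ee_rot: [1.319, -2.851, -0.0]
force: [-0.5, -0.1, -0.6]
width: 0.099
```

Emit:
{"op": "move_arm", "data": {
  "series": [
    [0, 0, -0.15, 0, 0, 0],
    [0, 0, 0, 0, 0, 0]
  ]
}}

```text
clock: 12.35
position: [0.5822, 0.0587, 0.0855]
ee_rot: [1.319, -2.851, -0.0]
force: [-0.2, 0.2, -0.7]
width: 0.092
```

Emit:
{"op": "move_arm", "data": {
  "series": [
    [0, 0, -0.1, 0, 0, 0],
    [0, 0, 0, 0, 0, 0]
  ]
}}

```text
clock: 12.55
position: [0.5824, 0.0587, 0.0846]
ee_rot: [-1.319, 2.851, -0.0]
force: [0.3, -0.5, 0.0]
width: 0.098
```

```bash
python3 -c "
from h import *
st()"
```

```text
t 12.55 pos [0.5824 0.0587 0.0846] yawY 139.65 tilt [ 0.  0. -1.] F [ 0.27 -0.55  0.05] T [0.077 0.091 0.012] j [-0.03  0.56 -0.22  1.83  0.17  0.77  2.09] w 9.0
```

Emit:
{"op": "move_arm", "data": {
  "series": [
    [0, 0, -0.1, 0, 0, 0],
    [0, 0, 0, 0, 0, 0]
  ]
}}

```text
clock: 12.75
position: [0.5825, 0.0588, 0.084]
ee_rot: [-1.319, 2.851, -0.0]
force: [-1.3, -0.8, 4.6]
width: 0.094
```

Emit:
{"op": "move_arm", "data": {
  "series": [
    [0, 0, -0.1, 0, 0, 0],
    [0, 0, 0, 0, 0, 0]
  ]
}}

```text
clock: 12.95
position: [0.5827, 0.0588, 0.0834]
ee_rot: [-1.318, 2.85, -0.001]
force: [-2.3, -1.3, 8.8]
width: 0.097
```

```bash
python3 -c "
from h import *
st()"
```

```text
t 12.95 pos [0.5827 0.0588 0.0834] yawY 139.65 tilt [ 0.001  0.    -1.   ] F [-2.35 -1.32  8.8 ] T [-0.09   0.515 -0.005] j [-0.04  0.56 -0.22  1.83  0.17  0.77  2.09] w 8.9
```

Emit:
{"op": "move_arm", "data": {
  "series": [
    [-0.03, -0.02, 0.03, 0, 0, -8],
    [0, 0, 0, 0, 0, -8],
    [0, 0, 0, 0, 0, 0]
  ]
}}

```text
clock: 13.25
position: [0.5821, 0.0593, 0.0835]
ee_rot: [-0.902, 3.008, 0.001]
force: [-1.0, 1.5, 6.1]
width: 0.094
```

```bash
python3 -c "
from h import *
st()"
```

```text
t 13.25 pos [0.5821 0.0593 0.0835] yawY 123.4 tilt [ 0.001  0.001 -1.   ] F [-1.    1.55  6.1 ] T [ 0.281  0.501 -0.038] j [-0.09  0.56 -0.15  1.83  0.11  0.76  1.86] w 8.7
```

Emit:
{"op": "move_arm", "data": {
  "series": [
    [0, 0, 0, 0, 0, -8],
    [0, 0, 0, 0, 0, -8],
    [0, 0, 0, 0, 0, 0]
  ]
}}

```text
clock: 13.55
position: [0.583, 0.059, 0.0838]
ee_rot: [-0.474, 3.103, 0.0]
force: [0.5, -0.4, 7.2]
width: 0.099
```

Emit:
{"op": "move_arm", "data": {
  "series": [
    [0, 0, 0, 0, 0, -8],
    [0, 0, 0, 0, 0, 0]
  ]
}}

```text
clock: 13.75
position: [0.5829, 0.0585, 0.0836]
ee_rot: [-0.26, 3.129, -0.0]
force: [0.0, -0.8, 6.2]
width: 0.094
```

```bash
python3 -c "
from h import *
st()"
```

```text
t 13.75 pos [0.5829 0.0585 0.0836] yawY 99.51 tilt [ 0.002 -0.    -1.   ] F [ 0.   -0.77  6.15] T [-0.113 -0.277 -0.033] j [-0.17  0.55 -0.03  1.84  0.03  0.75  1.52] w 8.6
```

Emit:
{"op": "move_arm", "data": {
  "series": [
    [0, 0, 0, 0, 0, -8],
    [0, 0, 0, 0, 0, -8],
    [0, 0, 0, 0, 0, 0]
  ]
}}

```text
clock: 14.05
position: [0.5824, 0.0587, 0.0831]
ee_rot: [0.172, 3.136, -0.0]
force: [0.6, 0.4, 4.6]
width: 0.094
```

Emit:
{"op": "move_arm", "data": {
  "series": [
    [0, 0, 0, 0, 0, -8],
    [0, 0, 0, 0, 0, -8],
    [0, 0, 0, 0, 0, 0]
  ]
}}

```text
clock: 14.35
position: [0.5818, 0.0588, 0.0827]
ee_rot: [-0.603, -3.083, 0.0]
force: [1.0, 1.2, 1.0]
width: 0.098
```

```bash
python3 -c "
from h import *
st()"
```

```text
t 14.35 pos [0.5818 0.0588 0.0827] yawY 67.87 tilt [-0. -0. -1.] F [1.05 1.15 1.04] T [ 0.263 -0.09   0.023] j [-0.28  0.55  0.12  1.85 -0.09  0.75  1.08] w 9.0
```

Emit:
{"op": "move_arm", "data": {
  "series": [
    [0, 0, -0.06, 0, 0, -8],
    [0, 0, -0.027, 0, 0, -8],
    [0, 0, 0, 0, 0, 0]
  ]
}}

```text
clock: 14.65
position: [0.5821, 0.0588, 0.0821]
ee_rot: [1.025, 2.97, 0.0]
force: [-0.1, 1.6, 3.4]
width: 0.098
```

Emit:
{"op": "move_arm", "data": {
  "series": [
    [0, 0, -0.027, 0, 0, -8],
    [0, 0, -0.027, 0, 0, -8],
    [0, 0, 0, 0, 0, 0]
  ]
}}

```text
clock: 14.95
position: [0.5822, 0.0587, 0.0816]
ee_rot: [1.428, 2.798, 0.0]
force: [0.5, -0.2, 4.0]
width: 0.094
```

```bash
python3 -c "
from h import *
st()"
```

```text
t 14.95 pos [0.5822 0.0587 0.0816] yawY 35.94 tilt [ 0. -0. -1.] F [ 0.54 -0.22  4.03] T [ 0.264 -0.183 -0.047] j [-0.38  0.56  0.27  1.86 -0.21  0.75  0.63] w 8.6
```

Emit:
{"op": "move_arm", "data": {
  "series": [
    [0, 0, -0.027, 0, 0, -8],
    [0, 0, -0.027, 0, 0, -8],
    [0, 0, -0.027, 0, 0, -8],
    [0, 0, 0, 0, 0, 0]
  ]
}}

```text
clock: 15.35
position: [0.5824, 0.0585, 0.0808]
ee_rot: [1.978, 2.44, 0.0]
force: [1.3, 0.9, 3.5]
width: 0.091
```

Emit:
{"op": "move_arm", "data": {
  "series": [
    [0, 0, -0.027, 0, 0, -8],
    [0, 0, -0.027, 0, 0, -8],
    [0, 0, -0.027, 0, 0, -8],
    [0, 0, 0, 0, 0, 0]
  ]
}}

```text
clock: 15.75
position: [0.5824, 0.0582, 0.0799]
ee_rot: [2.441, 1.976, -0.0]
force: [1.9, 0.2, 3.1]
width: 0.096
```

Emit:
{"op": "move_arm", "data": {
  "series": [
    [0, 0, -0.027, 0, 0, -8],
    [0, 0, -0.027, 0, 0, -8],
    [0, 0, 0, 0, 0, 0]
  ]
}}

```text
clock: 16.05
position: [0.5823, 0.0582, 0.0792]
ee_rot: [2.692, 1.618, -0.0]
force: [2.1, -0.6, 4.0]
width: 0.095
```

```bash
python3 -c "
from h import *
st()"
```

```text
t 16.05 pos [0.5823 0.0582 0.0792] yawY -28.0 tilt [ 0.    -0.001 -1.   ] F [ 2.1  -0.59  4.  ] T [-0.269 -0.443  0.004] j [-0.59  0.61  0.58  1.88 -0.46  0.78 -0.24] w 8.7
```

Emit:
{"op": "move_arm", "data": {
  "series": [
    [0, 0, -0.027, 0, 0, -8],
    [0, 0, -0.027, 0, 0, -8],
    [0, 0, 0, 0, 0, 0]
  ]
}}

```text
clock: 16.35
position: [0.5824, 0.0583, 0.0787]
ee_rot: [2.891, 1.228, 0.0]
force: [3.3, -1.0, 3.2]
width: 0.095
```

```bash
python3 -c "
from h import *
st()"
```

```text
t 16.35 pos [0.5824 0.0583 0.0787] yawY -43.96 tilt [ 0.    -0.001 -1.   ] F [ 3.34 -1.    3.21] T [-0.231 -0.632 -0.045] j [-0.64  0.63  0.66  1.88 -0.53  0.8  -0.46] w 8.7
```

Emit:
{"op": "move_arm", "data": {
  "series": [
    [0, 0, -0.027, 0, 0, -8],
    [0, 0, 0, 0, 0, 0]
  ]
}}

```text
clock: 16.55
position: [0.5824, 0.0584, 0.0785]
ee_rot: [2.969, 1.024, 0.0]
force: [3.9, 0.5, 1.5]
width: 0.094
```

```bash
python3 -c "
from h import *
st()"
```

```text
t 16.55 pos [0.5824 0.0584 0.0785] yawY -51.95 tilt [ 0.    -0.001 -1.   ] F [3.9  0.5  1.52] T [-0.25  -0.794  0.014] j [-0.66  0.65  0.7   1.89 -0.56  0.81 -0.57] w 8.7
```

Emit:
{"op": "move_arm", "data": {
  "series": [
    [0.03, 0, -0.04, 0, 0, -8],
    [0, 0, 0, 0, 0, 0]
  ]
}}

```text
clock: 16.75
position: [0.5825, 0.0583, 0.0782]
ee_rot: [3.034, 0.814, 0.0]
force: [2.8, -0.5, 3.9]
width: 0.098
```

```bash
python3 -c "
from h import *
st()"
```

```text
t 16.75 pos [0.5825 0.0583 0.0782] yawY -59.98 tilt [ 0. -0. -1.] F [ 2.8  -0.53  3.87] T [-0.282 -0.525  0.02 ] j [-0.68  0.66  0.74  1.89 -0.59  0.83 -0.68] w 9.0
```

Emit:
{"op": "move_arm", "data": {
  "series": [
    [0, 0, -0.027, 0, 0, -8],
    [0, 0, 0, 0, 0, 0]
  ]
}}

```text
clock: 16.95
position: [0.5826, 0.0582, 0.0781]
ee_rot: [3.083, 0.599, 0.0]
force: [2.6, -1.1, 7.4]
width: 0.099
```

```bash
python3 -c "
from h import *
st()"
```

```text
t 16.95 pos [0.5826 0.0582 0.0781] yawY -68.01 tilt [ 0. -0. -1.] F [ 2.58 -1.08  7.39] T [-0.333 -0.431 -0.046] j [-0.7   0.67  0.77  1.89 -0.63  0.84 -0.79] w 9.1
```

```bash
cat >> h.py <<'E'
def avg(n=6):
    L=[]
    for _ in range(n): imaging.get_image('side');s=monitor.observe();L.append(np.r_[s['force'],s['ft_torque']])
    st();print('avg',np.mean(L,0).round(3))
E
python3 -c "
from h import *
avg(5)"
```

```text
t 17.2 pos [0.5826 0.0583 0.0782] yawY -67.75 tilt [ 0. -0. -1.] F [ 2.78 -0.48  4.97] T [-0.424 -0.489 -0.057] j [-0.7   0.67  0.77  1.89 -0.62  0.84 -0.79] w 9.2
avg [ 3.085 -1.444  5.362 -0.383 -0.492 -0.041]
```

Emit:
{"op": "move_arm", "data": {
  "series": [
    [0.02, 0, 0.03, 0, 0, -8],
    [0, 0, 0, 0, 0, -8],
    [0, 0, 0, 0, 0, 0]
  ]
}}

```text
clock: 17.5
position: [0.5826, 0.0581, 0.0781]
ee_rot: [3.136, 0.163, -0.0]
force: [2.8, -1.9, 3.3]
width: 0.098
```

```bash
python3 -c "
from h import *
avg(5)"
```

```text
t 17.75 pos [0.5825 0.0581 0.0782] yawY -84.12 tilt [ 0. -0. -1.] F [ 3.65 -3.27  2.29] T [-0.784 -0.781  0.064] j [-0.74  0.7   0.85  1.89 -0.69  0.87 -1.01] w 9.1
avg [ 4.066 -2.909  2.604 -0.689 -0.709  0.011]
```

Emit:
{"op": "move_arm", "data": {
  "series": [
    [0.04, -0.03, 0, 0, 0, -8],
    [0, 0, 0, 0, 0, 0]
  ]
}}

```text
clock: 17.95
position: [0.5827, 0.0582, 0.0782]
ee_rot: [-3.141, 0.067, 0.001]
force: [2.1, -1.3, 5.1]
width: 0.097
```

```bash
python3 -c "
from h import *
avg(5)"
```

```text
t 18.2 pos [0.5827 0.0582 0.0781] yawY -92.26 tilt [-0.  0. -1.] F [ 1.48 -1.6   4.22] T [-0.507 -0.28  -0.018] j [-0.76  0.72  0.89  1.89 -0.72  0.89 -1.12] w 8.5
avg [ 2.276 -2.24   4.174 -0.52  -0.326 -0.041]
```

Emit:
{"op": "move_arm", "data": {
  "series": [
    [0.02, -0.02, 0, 0, 0, -6],
    [0, 0, 0, 0, 0, 0]
  ]
}}

```text
clock: 18.4
position: [0.5827, 0.0581, 0.0781]
ee_rot: [-3.133, 0.232, 0.001]
force: [0.9, -1.4, 5.8]
width: 0.1
```

```bash
python3 -c "
from h import *
avg(5)"
```

```text
t 18.65 pos [0.5827 0.0582 0.0781] yawY -98.27 tilt [-0.001  0.    -1.   ] F [ 0.05 -2.24  4.71] T [-0.402 -0.172 -0.067] j [-0.78  0.73  0.91  1.89 -0.74  0.9  -1.21] w 9.0
avg [ 0.974 -1.898  5.032 -0.38  -0.124 -0.054]
```

Emit:
{"op": "move_arm", "data": {
  "series": [
    [0, -0.02, 0.01, 0, 0, -6],
    [0, 0, 0, 0, 0, 0]
  ]
}}

```text
clock: 18.85
position: [0.5827, 0.0579, 0.0781]
ee_rot: [-3.117, 0.395, 0.002]
force: [0.3, -1.0, 5.7]
width: 0.096
```

```bash
python3 -c "
from h import *
avg(5)"
```

```text
t 19.1 pos [0.5827 0.0579 0.0781] yawY -104.29 tilt [-0.001  0.    -1.   ] F [-0.18 -0.14  3.86] T [-0.421 -0.001 -0.07 ] j [-0.79  0.74  0.94  1.89 -0.76  0.91 -1.29] w 8.8
avg [ 0.446 -1.093  4.758 -0.388 -0.06  -0.048]
```

Emit:
{"op": "move_arm", "data": {
  "series": [
    [0, -0.01, 0, 0, 0, -6],
    [0, 0, 0, 0, 0, 0]
  ]
}}

```text
clock: 19.3
position: [0.5827, 0.0577, 0.0781]
ee_rot: [3.091, -0.559, -0.001]
force: [-0.1, -2.1, 5.7]
width: 0.094
```

```bash
python3 -c "
from h import *
avg(5)"
```

```text
t 19.55 pos [0.5827 0.0578 0.0782] yawY -110.32 tilt [-0.001  0.    -1.   ] F [-0.13 -1.52  4.36] T [-0.391  0.228 -0.009] j [-0.8   0.76  0.97  1.9  -0.79  0.93 -1.38] w 8.9
avg [-0.259 -1.289  4.37  -0.357  0.181 -0.065]
```

Emit:
{"op": "move_arm", "data": {
  "series": [
    [0, -0.01, 0, 0, 0, -5],
    [0, 0, 0, 0, 0, 0]
  ]
}}

```text
clock: 19.75
position: [0.5827, 0.0576, 0.0781]
ee_rot: [3.064, -0.693, -0.001]
force: [-1.6, -1.7, 6.5]
width: 0.095
```

```bash
python3 -c "
from h import *
avg(10)"
```

```text
t 20.25 pos [0.5827 0.0576 0.0781] yawY -115.35 tilt [-0.001  0.    -1.   ] F [-2.04 -1.89  4.05] T [-0.41   0.671 -0.027] j [-0.81  0.77  0.99  1.9  -0.8   0.94 -1.45] w 9.1
avg [-1.174 -1.688  4.516 -0.38   0.477 -0.067]
```

Emit:
{"op": "move_arm", "data": {
  "series": [
    [0, -0.01, 0, 0, 0, -5],
    [0, 0, 0, 0, 0, 0]
  ]
}}

```text
clock: 20.45
position: [0.5827, 0.0575, 0.0781]
ee_rot: [3.031, -0.826, -0.001]
force: [-2.1, -1.9, 5.6]
width: 0.094
```

```bash
python3 -c "
from h import *
avg(10)"
```

```text
t 20.95 pos [0.5827 0.0575 0.0781] yawY -120.36 tilt [-0.001  0.    -1.   ] F [-3.02 -1.71  3.58] T [-0.385  0.962 -0.049] j [-0.82  0.78  1.01  1.9  -0.82  0.95 -1.52] w 8.8
avg [-3.036 -1.629  4.576 -0.369  0.833 -0.064]
```

```bash
cat >> h.py <<'E'
def eff(n=6):
    L=[]
    for _ in range(n): imaging.get_image('side');s=monitor.observe();L.append(np.r_[s['joint_efforts'][6],s['ft_torque'][2],s['force'][2]])
    print('eff7,Tz,Fz',np.mean(L,0).round(4),np.std(L,0).round(4)); st()
E
python3 -c "
from h import *
eff(4)"
```

```text
eff7,Tz,Fz [ 0.0694 -0.0413  4.2803] [3.000e-04 3.240e-02 4.391e-01]
t 21.15 pos [0.5827 0.0575 0.0781] yawY -120.35 tilt [-0.001  0.    -1.   ] F [-4.55 -1.64  4.56] T [-0.326  1.17  -0.015] j [-0.82  0.78  1.01  1.9  -0.82  0.95 -1.52] w 8.5
```

Emit:
{"op": "move_arm", "data": {
  "series": [
    [-0.03, -0.01, 0, 0, 0, -3],
    [0, 0, 0, 0, 0, 0]
  ]
}}

```text
clock: 21.35
position: [0.5827, 0.0575, 0.0782]
ee_rot: [3.009, -0.902, -0.0]
force: [-4.3, -0.9, 2.3]
width: 0.096
```

```bash
python3 -c "
from h import *
eff(8)"
```

```text
eff7,Tz,Fz [-0.0379 -0.0127  1.6007] [0.116  0.0207 0.8366]
t 21.75 pos [0.5827 0.0575 0.0782] yawY -123.33 tilt [-0.  0. -1.] F [-2.6  -0.99  0.86] T [-0.209  0.76   0.002] j [-0.83  0.79  1.02  1.9  -0.83  0.96 -1.56] w 8.9
```

```bash
python3 -c "
from h import *
for i in range(3): eff(2)"
```

```text
eff7,Tz,Fz [0.0098 0.0354 0.2442] [0.0015 0.0055 0.5137]
t 21.85 pos [0.5827 0.0575 0.0782] yawY -123.34 tilt [-0.  0. -1.] F [-3.5  -1.5  -0.27] T [-0.248  0.747  0.03 ] j [-0.83  0.79  1.02  1.9  -0.83  0.96 -1.56] w 9.1
eff7,Tz,Fz [0.0051 0.0147 0.7137] [0.0009 0.0258 0.1644]
t 21.95 pos [0.5827 0.0575 0.0781] yawY -123.34 tilt [-0.  0. -1.] F [-3.71 -1.35  0.88] T [-0.242  0.763  0.04 ] j [-0.83  0.79  1.02  1.9  -0.83  0.96 -1.56] w 9.2
eff7,Tz,Fz [ 0.0024 -0.0254 -0.0793] [5.000e-04 1.420e-02 5.225e-01]
t 22.05 pos [0.5827 0.0575 0.0782] yawY -123.34 tilt [-0.  0. -1.] F [-2.19 -1.24  0.44] T [-0.304  0.736 -0.04 ] j [-0.83  0.79  1.02  1.9  -0.83  0.96 -1.56] w 8.9
```

Emit:
{"op": "move_arm", "data": {
  "series": [
    [-0.03, -0.01, -0.01, 0, 0, -3],
    [0, 0, 0, 0, 0, 0]
  ]
}}

```text
clock: 22.25
position: [0.5827, 0.0575, 0.0782]
ee_rot: [-2.985, 0.981, -0.0]
force: [-2.3, -0.2, -0.3]
width: 0.097
```

```bash
python3 -c "
from h import *
eff(4);eff(4)"
```

```text
eff7,Tz,Fz [-0.0853 -0.0181 -0.8871] [0.1404 0.0157 0.2625]
t 22.45 pos [0.5827 0.0574 0.0782] yawY -126.29 tilt [ 0.  0. -1.] F [-2.16 -0.71 -0.95] T [-0.107  0.447  0.009] j [-0.84  0.79  1.04  1.9  -0.84  0.96 -1.6 ] w 8.8
eff7,Tz,Fz [ 0.0352 -0.021  -1.054 ] [0.0049 0.0156 0.595 ]
t 22.65 pos [0.5826 0.0575 0.0782] yawY -126.32 tilt [ 0.  0. -1.] F [ 0.19 -0.3  -1.06] T [-0.069  0.383 -0.008] j [-0.84  0.79  1.04  1.9  -0.84  0.96 -1.6 ] w 8.7
```

Emit:
{"op": "move_arm", "data": {
  "series": [
    [-0.02, -0.01, -0.01, 0, 0, -3],
    [0, 0, 0, 0, 0, 0]
  ]
}}

```text
clock: 22.85
position: [0.5825, 0.0574, 0.0782]
ee_rot: [-2.958, 1.058, -0.0]
force: [-1.5, 1.2, 0.1]
width: 0.096
```

```bash
python3 -c "
from h import *
eff(4);eff(4)"
```

```text
eff7,Tz,Fz [-0.0952 -0.0282  0.2111] [0.1399 0.0306 0.3015]
t 23.05 pos [0.5825 0.0574 0.0782] yawY -129.29 tilt [ 0.  0. -1.] F [0.44 0.58 0.21] T [ 0.197  0.172 -0.022] j [-0.84  0.8   1.05  1.9  -0.85  0.97 -1.64] w 8.9
eff7,Tz,Fz [ 0.0222 -0.0199 -0.1542] [0.0054 0.0209 0.1168]
t 23.25 pos [0.5825 0.0574 0.0782] yawY -129.32 tilt [ 0.  0. -1.] F [ 0.44  0.27 -0.02] T [ 0.259  0.112 -0.043] j [-0.84  0.8   1.05  1.9  -0.85  0.97 -1.64] w 8.8
```

```bash
python3 - <<'E'
from h import *
def z(a,r,s):
    c=a['color'][r[1]:r[1]+r[3],r[0]:r[0]+r[2],::-1].astype(float);c=np.clip((c-c.min())/(np.percentile(c,98)-c.min())*255,0,255).astype(np.uint8);return cv2.resize(c,None,fx=s,fy=s,interpolation=cv2.INTER_CUBIC)
sd=imaging.get_image('side');im=imaging.get_image('top')
P=proj(sd,[(.5825,.0578,.0782),(.5825,.0578,.053),(.5825,.0578,.0592)]);print(P.round(1))
cv2.imwrite('pics/tight.png',np.hstack([z(sd,(300,150,50,60),10),z(sd,(345,255,28,60),10)]))
E
```

```text
[[332.8 179.3]
 [332.5 186. ]
 [332.6 184.4]]
```

View pics/tight.png

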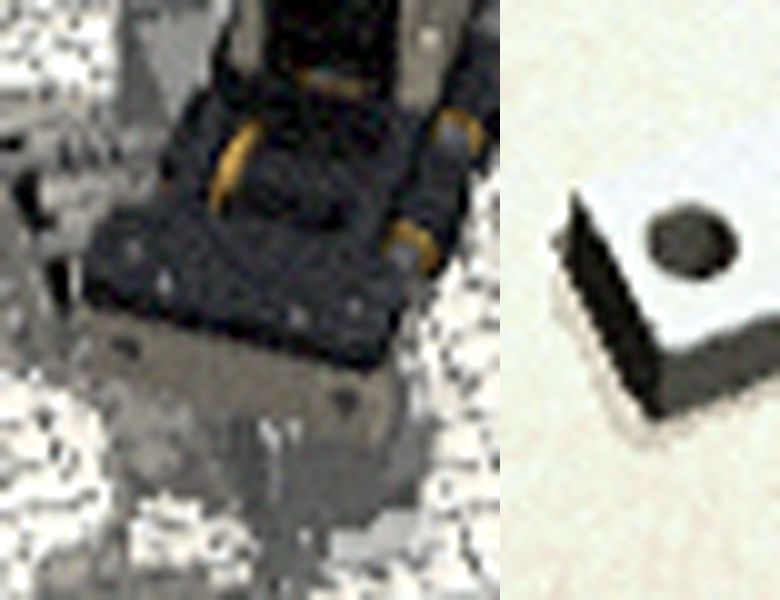

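Emit:
{"op": "move_arm", "data": {
  "series": [
    [0, 0, -0.03, 0, 0, -4],
    [0, 0, 0, 0, 0, 0]
  ]
}}

```text
clock: 23.55
position: [0.5825, 0.0572, 0.0781]
ee_rot: [-2.918, 1.163, -0.0]
force: [-0.9, 2.5, 5.3]
width: 0.095
```

```bash
python3 -c "
from h import *
eff(3);eff(4)"
```

```text
eff7,Tz,Fz [-0.1455  0.0073  5.5766] [0.1267 0.0272 0.6336]
t 23.7 pos [0.5825 0.0572 0.0781] yawY -133.34 tilt [ 0.  0. -1.] F [-0.85  0.97  6.39] T [0.405 0.444 0.03 ] j [-0.85  0.81  1.07  1.9  -0.87  0.98 -1.7 ] w 8.7
eff7,Tz,Fz [ 5.4000e-03 -1.4000e-03  5.5306e+00] [0.002  0.0117 0.3263]
t 23.9 pos [0.5825 0.0573 0.0781] yawY -133.33 tilt [ 0.  0. -1.] F [-0.96  1.36  6.02] T [ 0.414  0.425 -0.009] j [-0.85  0.81  1.07  1.9  -0.87  0.98 -1.7 ] w 8.8
```

Emit:
{"op": "move_arm", "data": {
  "series": [
    [0, 0, 0, 0, 0, -4],
    [0, 0, 0, 0, 0, 0]
  ]
}}

```text
clock: 24.1
position: [0.5825, 0.0573, 0.0781]
ee_rot: [-2.876, 1.264, -0.0]
force: [-1.4, 2.1, 6.0]
width: 0.094
```

```bash
python3 -c "
from h import *
eff(3);eff(4)"
```

```text
eff7,Tz,Fz [-0.189   0.0506  5.3259] [0.139  0.0177 0.5295]
t 24.25 pos [0.5825 0.0573 0.0781] yawY -137.32 tilt [ 0.  0. -1.] F [-1.24  1.83  5.78] T [0.426 0.48  0.059] j [-0.85  0.82  1.08  1.9  -0.88  0.99 -1.76] w 9.0
eff7,Tz,Fz [-0.0408  0.0796  5.3512] [0.0015 0.0175 0.3006]
t 24.45 pos [0.5825 0.0573 0.0781] yawY -137.32 tilt [ 0.  0. -1.] F [-0.78  1.87  5.29] T [0.371 0.475 0.07 ] j [-0.85  0.82  1.08  1.9  -0.88  0.99 -1.76] w 9.0
```

Emit:
{"op": "move_arm", "data": {
  "series": [
    [0, 0.02, 0.04, 0, 0, 0],
    [0, 0, 0, 0, 0, 0]
  ]
}}

```text
clock: 24.65
position: [0.5824, 0.0573, 0.0782]
ee_rot: [2.877, -1.261, 0.001]
force: [1.7, 0.3, 0.2]
width: 0.092
```

```bash
python3 -c "
from h import *
eff(8)"
```

```text
eff7,Tz,Fz [-0.0503  0.0701 -0.3054] [0.0014 0.0328 0.6786]
t 25.05 pos [0.5824 0.0573 0.0782] yawY -137.36 tilt [ 0. -0. -1.] F [ 2.01  0.27 -1.3 ] T [-0.001 -0.272  0.011] j [-0.85  0.82  1.08  1.9  -0.88  0.99 -1.76] w 9.0
```

Emit:
{"op": "move_arm", "data": {
  "series": [
    [0, 0, 0, 0, 0, -3],
    [0, 0, 0, 0, 0, 0]
  ]
}}

```text
clock: 25.25
position: [0.5823, 0.0574, 0.0782]
ee_rot: [2.843, -1.337, 0.0]
force: [1.0, -0.1, -0.3]
width: 0.092
```

```bash
python3 -c "
from h import *
eff(3);eff(5)"
```

```text
eff7,Tz,Fz [-0.211   0.0821 -1.1645] [0.1421 0.0231 0.4424]
t 25.4 pos [0.5824 0.0574 0.0782] yawY -140.28 tilt [ 0. -0. -1.] F [ 1.67 -0.37 -1.67] T [ 0.113 -0.265  0.052] j [-0.86  0.83  1.09  1.9  -0.89  1.   -1.8 ] w 8.8
eff7,Tz,Fz [-0.0467  0.0534 -1.5012] [0.005  0.0202 0.3097]
t 25.65 pos [0.5823 0.0574 0.0782] yawY -140.33 tilt [ 0.  0. -1.] F [ 2.1   0.2  -1.44] T [ 0.034 -0.319  0.048] j [-0.86  0.83  1.09  1.9  -0.89  1.   -1.8 ] w 8.9
```

Emit:
{"op": "move_arm", "data": {
  "series": [
    [0, 0, 0, 0, 0, -3],
    [0, 0, 0, 0, 0, 0]
  ]
}}

```text
clock: 25.85
position: [0.5823, 0.0575, 0.0782]
ee_rot: [2.807, -1.411, -0.0]
force: [1.6, 1.0, -0.4]
width: 0.096
```

```bash
python3 -c "
from h import *
eff(3);eff(8)"
```

```text
eff7,Tz,Fz [-0.2156  0.0458 -1.024 ] [0.1422 0.0171 0.5693]
t 26.0 pos [0.5823 0.0575 0.0782] yawY -143.27 tilt [-0.  0. -1.] F [ 1.3   0.38 -1.19] T [ 0.201 -0.255  0.023] j [-0.86  0.84  1.11  1.9  -0.9   1.01 -1.85] w 8.6
eff7,Tz,Fz [-0.0605  0.0758 -1.8094] [0.0095 0.0342 0.3405]
t 26.4 pos [0.5823 0.0575 0.0782] yawY -143.34 tilt [-0.  0. -1.] F [ 2.08  1.27 -1.7 ] T [ 0.296 -0.252  0.132] j [-0.86  0.84  1.11  1.9  -0.9   1.01 -1.85] w 9.1
```

Emit:
{"op": "move_arm", "data": {
  "series": [
    [0, 0, 0, 0, 0, -3],
    [0, 0, 0, 0, 0, 0]
  ]
}}

```text
clock: 26.6
position: [0.5822, 0.0576, 0.0781]
ee_rot: [-2.769, 1.484, 0.0]
force: [1.5, 2.1, -1.2]
width: 0.098
```

```bash
python3 -c "
from h import *
eff(4);eff(10)"
```

```text
eff7,Tz,Fz [-0.1429  0.0235 -1.1531] [0.1432 0.0137 0.5499]
t 26.8 pos [0.5822 0.0576 0.0782] yawY -146.29 tilt [-0.  0. -1.] F [ 1.37  2.06 -0.8 ] T [ 0.475 -0.203  0.003] j [-0.87  0.84  1.12  1.9  -0.91  1.02 -1.89] w 8.7
eff7,Tz,Fz [-0.0329  0.0394 -1.3586] [0.0098 0.0138 0.5304]
t 27.3 pos [0.5823 0.0576 0.0782] yawY -146.34 tilt [-0.  0. -1.] F [ 0.39  3.05 -0.72] T [ 0.65  -0.174  0.056] j [-0.87  0.84  1.12  1.9  -0.91  1.02 -1.89] w 9.0
```

Emit:
{"op": "move_arm", "data": {
  "series": [
    [0.01, 0.03, 0, 0, 0, -3],
    [0, 0, 0, 0, 0, 0]
  ]
}}

```text
clock: 27.5
position: [0.5822, 0.0577, 0.0781]
ee_rot: [2.729, -1.556, -0.0]
force: [0.0, 1.2, -0.6]
width: 0.097
```

```bash
python3 -c "
from h import *
eff(4);eff(8)"
```

```text
eff7,Tz,Fz [-0.1588  0.0456 -0.5226] [0.1455 0.0163 0.3147]
t 27.7 pos [0.5822 0.0577 0.0781] yawY -149.3 tilt [-0.  0. -1.] F [ 0.31  1.57 -0.75] T [0.478 0.019 0.069] j [-0.87  0.85  1.13  1.9  -0.92  1.03 -1.93] w 8.5
eff7,Tz,Fz [-0.0439  0.0441 -0.4228] [0.0094 0.0266 0.3371]
t 28.1 pos [0.5823 0.0576 0.0782] yawY -149.35 tilt [-0.  0. -1.] F [-0.01  2.26 -0.04] T [0.444 0.138 0.038] j [-0.87  0.85  1.13  1.9  -0.92  1.03 -1.93] w 8.8
```

Emit:
{"op": "move_arm", "data": {
  "series": [
    [0.0, 0.03, 0, 0, 0, -4],
    [0, 0, 0, 0, 0, 0]
  ]
}}

```text
clock: 28.3
position: [0.5822, 0.0577, 0.0781]
ee_rot: [2.672, -1.651, -0.0]
force: [-1.8, 2.0, 0.0]
width: 0.096
```

```bash
python3 -c "
from h import *
eff(4);eff(6)"
```

```text
eff7,Tz,Fz [-0.2181  0.0464 -0.5735] [0.1944 0.0186 0.4707]
t 28.5 pos [0.5822 0.0578 0.0782] yawY -153.29 tilt [-0. -0. -1.] F [-1.3   0.3  -0.34] T [0.152 0.287 0.046] j [-0.88  0.86  1.15  1.9  -0.93  1.04 -1.99] w 9.1
eff7,Tz,Fz [-0.0598  0.0702 -0.9644] [0.0105 0.013  0.5299]
t 28.8 pos [0.5822 0.0578 0.0781] yawY -153.35 tilt [-0. -0. -1.] F [-1.48  0.07 -0.6 ] T [-0.053  0.416  0.052] j [-0.88  0.86  1.15  1.9  -0.93  1.04 -1.99] w 9.0
```

Emit:
{"op": "move_arm", "data": {
  "series": [
    [0.0, 0.02, 0, 0, 0, -4],
    [0, 0, 0, 0, 0, 0]
  ]
}}

```text
clock: 29.0
position: [0.5823, 0.058, 0.0781]
ee_rot: [2.613, -1.743, 0.0]
force: [-1.9, -0.1, 0.7]
width: 0.094
```

```bash
python3 -c "
from h import *
eff(4);eff(6)"
```

```text
eff7,Tz,Fz [-0.1565  0.0251 -1.1739] [0.194  0.0103 0.3861]
t 29.2 pos [0.5823 0.058  0.0782] yawY -157.29 tilt [-0. -0. -1.] F [-1.17 -1.41 -1.74] T [-0.275  0.456  0.04 ] j [-0.89  0.87  1.16  1.9  -0.94  1.05 -2.05] w 8.5
eff7,Tz,Fz [ 0.0026  0.0065 -1.5334] [0.0097 0.0242 0.6384]
t 29.5 pos [0.5823 0.058  0.0781] yawY -157.35 tilt [-0. -0. -1.] F [-0.74 -2.12 -2.44] T [-0.433  0.453  0.004] j [-0.89  0.87  1.16  1.9  -0.94  1.05 -2.05] w 8.8
```

Emit:
{"op": "move_arm", "data": {
  "series": [
    [0, -0.02, 0, 0, 0, -1],
    [0, 0, 0, 0, 0, -1]
  ]
}}

```text
clock: 29.7
position: [0.5823, 0.0581, 0.0781]
ee_rot: [2.583, -1.789, -0.0]
force: [-2.0, -2.7, -2.0]
width: 0.097
```

```bash
cat >> h.py <<'E'
def ser(n=6):
    L=[]
    for i in range(n):
        s=monitor.observe();L.append([round(s['clock'],2),round(s['joint_efforts'][6],3),round(s['ft_torque'][2],3),round(s['force'][2],1),round(s['dq'][6],3)])
        if i<n-1: imaging.get_image('side')
    print(L);st()
E
python3 -c "
from h import *
ser(4)"
```

```text
[[29.7, np.float64(0.146), np.float64(0.238), np.float64(-2.0), np.float64(-0.151)], [29.75, np.float64(0.089), np.float64(0.185), np.float64(-1.3), np.float64(0.028)], [29.8, np.float64(-0.42), np.float64(0.182), np.float64(-0.6), np.float64(0.018)], [29.85, np.float64(-0.27), np.float64(0.173), np.float64(-1.1), np.float64(0.006)]]
t 29.85 pos [0.5823 0.0581 0.0781] yawY -159.36 tilt [-0. -0. -1.] F [-2.15 -0.68 -1.1 ] T [-0.239  0.564  0.173] j [-0.89  0.88  1.17  1.9  -0.95  1.06 -2.08] w 8.7
```

Emit:
{"op": "move_arm", "data": {
  "series": [
    [0, 0, 0, 0, 0, 6],
    [0, -0.01, 0, 0, 0, 6],
    [0, -0.01, 0, 0, 0, 6],
    [0, -0.01, 0, 0, 0, 6],
    [0, -0.01, 0, 0, 0, 6],
    [0, 0, 0, 0, 0, 4]
  ]
}}

```text
clock: 30.45
position: [0.5832, 0.0586, 0.0782]
ee_rot: [-2.994, 0.946, -0.002]
force: [2.3, 0.7, -6.2]
width: 0.096
```

```bash
python3 -c "
from h import *
ser(4)"
```

```text
[[30.45, np.float64(-0.646), np.float64(-0.094), np.float64(-6.2), np.float64(0.543)], [30.5, np.float64(-0.773), np.float64(0.04), np.float64(-7.9), np.float64(-0.123)], [30.55, np.float64(1.123), np.float64(-0.001), np.float64(-6.4), np.float64(-0.07)], [30.6, np.float64(0.53), np.float64(0.065), np.float64(-6.9), np.float64(-0.021)]]
t 30.6 pos [0.583  0.0584 0.0782] yawY -125.41 tilt [ 0.001  0.001 -1.   ] F [ 3.22  1.85 -6.93] T [ 0.376 -0.555  0.065] j [-0.83  0.79  1.03  1.9  -0.84  0.96 -1.59] w 9.1
```

Emit:
{"op": "move_arm", "data": {
  "series": [
    [0, 0, 0, 0, 0, -1],
    [0, 0, 0, 0, 0, -1],
    [0, 0, 0, 0, 0, -1]
  ]
}}

```text
clock: 30.9
position: [0.5827, 0.058, 0.0782]
ee_rot: [-2.966, 1.035, -0.001]
force: [3.3, 3.0, -6.0]
width: 0.094
```

```bash
python3 -c "
from h import *
ser(4)"
```

```text
[[30.9, np.float64(0.251), np.float64(-0.001), np.float64(-6.0), np.float64(-0.137)], [30.95, np.float64(0.208), np.float64(0.037), np.float64(-5.5), np.float64(0.032)], [31.0, np.float64(-0.273), np.float64(-0.068), np.float64(-5.2), np.float64(0.02)], [31.05, np.float64(-0.134), np.float64(-0.015), np.float64(-5.8), np.float64(0.009)]]
t 31.05 pos [0.5827 0.058  0.0782] yawY -128.36 tilt [ 0.  0. -1.] F [ 2.93  3.86 -5.77] T [ 0.766 -0.792 -0.015] j [-0.84  0.8   1.05  1.9  -0.85  0.97 -1.63] w 8.7
```

Emit:
{"op": "move_arm", "data": {
  "series": [
    [0.02, 0.03, -0.03, 0, 0, 0],
    [0, 0, 0, 0, 0, 0]
  ]
}}

```text
clock: 31.25
position: [0.5827, 0.058, 0.0781]
ee_rot: [-2.967, 1.032, -0.0]
force: [0.9, 4.2, -0.7]
width: 0.097
```

Emit:
{"op": "move_arm", "data": {
  "series": [
    [0, 0, 0, 0, 0, -1],
    [0, 0, 0, 0, 0, -1],
    [0, 0, 0, 0, 0, -1]
  ]
}}

```text
clock: 31.55
position: [0.5826, 0.0578, 0.0781]
ee_rot: [-2.938, 1.111, -0.0]
force: [1.2, 2.9, 3.4]
width: 0.095
```

```bash
python3 -c "
from h import *
ser(3)"
```

```text
[[31.55, np.float64(0.162), np.float64(0.149), np.float64(3.4), np.float64(-0.143)], [31.6, np.float64(0.106), np.float64(0.149), np.float64(4.4), np.float64(0.028)], [31.65, np.float64(-0.384), np.float64(0.09), np.float64(5.0), np.float64(0.02)]]
t 31.65 pos [0.5826 0.0578 0.0781] yawY -131.41 tilt [ 0.  0. -1.] F [0.76 3.61 5.03] T [0.726 0.161 0.09 ] j [-0.85  0.81  1.06  1.9  -0.86  0.98 -1.67] w 9.0
```

Emit:
{"op": "move_arm", "data": {
  "series": [
    [0, 0, 0, 0, 0, -1],
    [0, 0, 0, 0, 0, -1],
    [0, 0, 0, 0, 0, -1]
  ]
}}

```text
clock: 31.95
position: [0.5826, 0.0577, 0.0781]
ee_rot: [2.908, -1.188, 0.0]
force: [-0.8, 3.2, 6.3]
width: 0.096
```

```bash
python3 -c "
from h import *
ser(3)"
```

```text
Traceback (most recent call last):
  File "h.py", line 32, in ser
    if i<n-1: imaging.get_image('side')
              ~~~~~~~~~~~~~~~~~^^^^^^^^
ValueError: 200 camera calls are used up
```

Emit:
{"op": "move_arm", "data": {
  "series": [
    [0, 0.02, 0.04, 0, 0, 0],
    [0, 0, 0, 0, 0, 0]
  ]
}}

```text
clock: 32.2
position: [0.5825, 0.0577, 0.0781]
ee_rot: [2.908, -1.186, 0.0]
force: [1.5, 1.4, 0.4]
width: 0.096
```

Emit:
{"op": "move_arm", "data": {
  "series": [
    [0, 0, 0, 0, 0, 4],
    [0, 0, 0, 0, 0, 4],
    [0, 0, 0, 0, 0, 0]
  ]
}}

```text
clock: 32.5
position: [0.5826, 0.0578, 0.0782]
ee_rot: [2.985, -0.979, 0.0]
force: [1.6, 0.1, -1.3]
width: 0.093
```

```bash
python3 -c "
from h import *
ser(1)"
```

```text
[[32.5, np.float64(0.984), np.float64(0.112), np.float64(-1.3), np.float64(-0.068)]]
t 32.5 pos [0.5826 0.0578 0.0782] yawY -126.32 tilt [ 0. -0. -1.] F [ 1.63  0.13 -1.25] T [ 0.177 -0.248  0.112] j [-0.84  0.8   1.04  1.9  -0.84  0.97 -1.6 ] w 8.6
```

Emit:
{"op": "move_arm", "data": {
  "series": [
    [0, 0, 0, 0, 0, -1],
    [0, 0, 0, 0, 0, -1],
    [0, 0, 0, 0, 0, -1]
  ]
}}

```text
clock: 32.8
position: [0.5824, 0.0577, 0.0782]
ee_rot: [2.956, -1.062, -0.0]
force: [0.7, -1.1, -1.6]
width: 0.098
```

```bash
python3 -c "
from h import *
ser(1)"
```

```text
[[32.8, np.float64(0.166), np.float64(0.14), np.float64(-1.6), np.float64(-0.138)]]
t 32.8 pos [0.5824 0.0577 0.0782] yawY -129.52 tilt [-0.    -0.001 -1.   ] F [ 0.67 -1.07 -1.57] T [-0.164 -0.174  0.14 ] j [-0.84  0.8   1.05  1.9  -0.86  0.97 -1.65] w 9.0
```

Emit:
{"op": "move_arm", "data": {
  "series": [
    [0, 0, 0, 0, 0, -1],
    [0, 0, 0, 0, 0, -1]
  ]
}}

```text
clock: 33.0
position: [0.5824, 0.0577, 0.0782]
ee_rot: [2.937, -1.112, -0.0]
force: [0.6, -1.9, -2.2]
width: 0.094
```

```bash
python3 -c "
from h import *
ser(1)"
```

```text
[[33.0, np.float64(0.163), np.float64(0.161), np.float64(-2.2), np.float64(-0.14)]]
t 33.0 pos [0.5824 0.0577 0.0782] yawY -131.47 tilt [-0.    -0.001 -1.   ] F [ 0.56 -1.91 -2.22] T [-0.404 -0.07   0.161] j [-0.85  0.81  1.06  1.9  -0.86  0.98 -1.67] w 8.7
```

Emit:
{"op": "move_arm", "data": {
  "series": [
    [0, 0, 0, 0, 0, 6],
    [0, 0, 0, 0, 0, 6],
    [0, 0, 0, 0, 0, 6],
    [0, 0, 0, 0, 0, 4],
    [0, 0, 0, 0, 0, 0]
  ]
}}

```text
clock: 33.5
position: [0.5827, 0.0582, 0.0782]
ee_rot: [-3.097, 0.528, -0.0]
force: [2.1, -0.0, -4.3]
width: 0.094
```

```bash
python3 -c "
from h import *
ser(1)"
```

```text
[[33.5, np.float64(1.134), np.float64(-0.023), np.float64(-4.3), np.float64(-0.069)]]
t 33.5 pos [0.5827 0.0582 0.0782] yawY -109.34 tilt [ 0.  0. -1.] F [ 2.11 -0.05 -4.32] T [-0.091 -0.508 -0.023] j [-0.8   0.76  0.97  1.9  -0.79  0.92 -1.36] w 8.7
```

Emit:
{"op": "move_arm", "data": {
  "series": [
    [0, 0, 0, 0, 0, -1],
    [0, 0, 0, 0, 0, -1],
    [0, 0, 0, 0, 0, -1]
  ]
}}

```text
clock: 33.8
position: [0.5826, 0.058, 0.0782]
ee_rot: [3.081, -0.613, -0.0]
force: [2.2, -0.5, -4.3]
width: 0.096
```

```bash
python3 -c "
from h import *
ser(1)"
```

```text
[[33.8, np.float64(0.254), np.float64(-0.03), np.float64(-4.3), np.float64(-0.135)]]
t 33.8 pos [0.5826 0.058  0.0782] yawY -112.52 tilt [-0. -0. -1.] F [ 2.19 -0.53 -4.31] T [-0.211 -0.387 -0.03 ] j [-0.81  0.76  0.98  1.9  -0.8   0.93 -1.4 ] w 8.9
```

Emit:
{"op": "move_arm", "data": {
  "series": [
    [0, 0, 0, 0, 0, -1],
    [0, 0, 0, 0, 0, -1]
  ]
}}

```text
clock: 34.0
position: [0.5825, 0.0579, 0.0782]
ee_rot: [3.07, -0.666, 0.0]
force: [2.7, -0.6, -4.2]
width: 0.098
```

```bash
python3 -c "
from h import *
ser(1)"
```

```text
[[34.0, np.float64(0.26), np.float64(-0.003), np.float64(-4.2), np.float64(-0.138)]]
t 34.0 pos [0.5825 0.0579 0.0782] yawY -114.47 tilt [-0.    -0.001 -1.   ] F [ 2.71 -0.56 -4.23] T [-0.367 -0.428 -0.003] j [-0.81  0.77  0.99  1.9  -0.8   0.94 -1.43] w 9.0
```

Emit:
{"op": "move_arm", "data": {
  "series": [
    [0.01, 0, -0.02, 0, 0, 0],
    [0, 0, 0, 0, 0, -1],
    [0, 0, 0, 0, 0, -1]
  ]
}}

```text
clock: 34.3
position: [0.5826, 0.0578, 0.0782]
ee_rot: [3.058, -0.719, -0.0]
force: [0.1, -2.5, -0.7]
width: 0.096
```

```bash
python3 -c "
from h import *
ser(1)"
```

```text
[[34.3, np.float64(0.279), np.float64(0.096), np.float64(-0.7), np.float64(-0.144)]]
t 34.3 pos [0.5826 0.0578 0.0782] yawY -116.45 tilt [-0. -0. -1.] F [ 0.12 -2.46 -0.72] T [-0.579  0.025  0.096] j [-0.82  0.77  1.    1.9  -0.81  0.94 -1.46] w 8.8
```

Emit:
{"op": "move_arm", "data": {
  "series": [
    [0, 0, 0, 0, 0, -1],
    [0, 0, 0, 0, 0, -1]
  ]
}}

```text
clock: 34.5
position: [0.5825, 0.0577, 0.0782]
ee_rot: [3.045, -0.772, -0.0]
force: [0.2, -3.3, 0.8]
width: 0.096
```

```bash
python3 -c "
from h import *
ser(1)"
```

```text
[[34.5, np.float64(0.208), np.float64(0.092), np.float64(0.8), np.float64(-0.141)]]
t 34.5 pos [0.5825 0.0577 0.0782] yawY -118.45 tilt [-0. -0. -1.] F [ 0.22 -3.34  0.82] T [-0.715  0.173  0.092] j [-0.82  0.78  1.01  1.9  -0.82  0.95 -1.49] w 8.9
```

Emit:
{"op": "move_arm", "data": {
  "series": [
    [0, 0, 0, 0, 0, -1]
  ]
}}

```text
clock: 34.6
position: [0.5826, 0.0577, 0.0782]
ee_rot: [3.038, -0.798, -0.0]
force: [-1.3, -3.5, 0.7]
width: 0.096
```

```bash
python3 -c "
from h import *
ser(1)"
```

```text
[[34.6, np.float64(0.2), np.float64(0.091), np.float64(0.7), np.float64(-0.14)]]
t 34.6 pos [0.5826 0.0577 0.0782] yawY -119.45 tilt [-0. -0. -1.] F [-1.3  -3.54  0.69] T [-0.818  0.289  0.091] j [-0.82  0.78  1.01  1.9  -0.82  0.95 -1.5 ] w 8.8
```

Emit:
{"op": "move_arm", "data": {
  "series": [
    [0, -0.02, 0, 0, 0, 0],
    [0, 0, 0, 0, 0, 0]
  ]
}}

```text
clock: 34.8
position: [0.5826, 0.0577, 0.0781]
ee_rot: [3.039, -0.796, -0.0]
force: [-1.1, -3.6, 1.4]
width: 0.095
```

Emit:
{"op": "move_arm", "data": {
  "series": [
    [0, 0, 0, 0, 0, 0],
    [0, 0, 0, 0, 0, 0],
    [0, 0, 0, 0, 0, 0],
    [0, 0, 1, 0, 0, 0],
    [0, 0, 3, 0, 0, 0],
    [0, 0, 5, 0, 0, 0],
    [0, 0, 3, 0, 0, 0],
    [0, 0, 0, 0, 0, 0]
  ],
  "grip": 0.4
}}

```text
clock: 35.6
position: [0.5849, 0.0572, 0.2029]
ee_rot: [-3.037, 0.796, -0.01]
force: [-0.4, -0.3, -0.4]
width: 0.402
```

```bash
python3 -c "
from h import *
st()"
```

```text
t 35.6 pos [0.5849 0.0572 0.2029] yawY -119.37 tilt [ 0.007  0.001 -1.   ] F [-0.37 -0.25 -0.36] T [-0.005  0.195  0.026] j [-0.92  0.65  1.17  1.78 -0.65  1.15 -1.62] w 37.0
```

```bash
python3 -c "
from h import *
print(workorder.sign_off())"
```

```text
the job is handed in; nothing more can be done
None
```

I pushed the bar home, put the thumbscrew in finger-tight, let go and handed the job in. However, I over-tightened the screw along the way, which goes against "never forced", and I have no picture of the finished state.

- **Bar:** I pinched it, swung it 5° back in line and slid it about 12 mm until the shoulders met the keeper, at about 4–5 N. A top picture afterwards showed the two holes lined up.
- **Screw:** It went down through both holes without resistance. It caught, sank about 6 mm and its collar met the bar after roughly 0.6 turn.
- **Over-tightening:** I was reading the torque with the tool at rest, where friction hid it. When I read it while turning it was about 0.24 N m. I backed the screw off and tightened it again.
- **Final tightness:** The last three readings while turning were 0.09–0.10 N m, inside the 0.06–0.10 range. Those readings are noisy by about 0.02 N m, and the tool was pushing sideways on the screw by up to 3.5 N at the time.
- **Pressing force:** It was briefly 8.8 N when the screw first touched the thread, slightly over the 2–8 N asked.
- **Release:** The jaws opened cleanly at 35.6 s and the arm lifted clear, with almost no force on it.

**Not checked:** All 200 camera calls were used before the final tightening. That means the screw after release, and the mirrors and tins at the end, were not seen. I saw no unexpected contact with the mirrors or tins in the forces.

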